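# Put the washed tumblers and pot grips up to dry

### The arm

A 6-joint arm with a two-finger parallel gripper is mounted at the origin on the work surface. World frame = base frame: x ahead of the robot, y to its left, z up, the work surface at z = 0. Lengths are in mm, angles in rad, forces in N, time in s.
With the tool pointing down it reaches from about 275 to 750 mm from the base axis. Payload 10.2 kg.
Tool frame: the origin (TCP) lies at the very end of the fingers, on their centre line; the grasp point (between the pads) lies behind it (ctrl.grasp_offset is the z of the grasp point in the tool frame, in mm); z points along the fingers, y is the direction in which the jaws open and shut (so a half turn about z gives the same grasp; the last joint's range is limited). The gripper opens to 85 mm and grips with 20 to 120 N. Pads are 22 mm wide; open, the fingers measure 114 mm over their backs; the gripper's body (76 mm by 85 mm) begins 54 mm behind the grasp point. The pads swing forward as they close: fully open they stand 13 mm farther back than shut.
Start: joints at [1.066, 0.313, 1.498, -0, 1.331, -0.223], TCP at [146.007, 504.295, 231.294] pointing down, gripper open.
Joint ranges: [-2.94, 2.94], [-0.97, 2.17], [0.19, 2.56], [-1.23, 4.37], [0.02, 3.11], [-2.88, 2.88]. Speed limits (rad/s): [2.39, 2.39, 3.01, 3.14, 3.14, 3.14].

### API

Orientations are given as a unit quaternion [w, x, y, z].
In Python, from rig import ctrl, capture, job gives the robot as it stands. The module is installed in compiled form; this text tells all that it offers.
- The arm moves only by the tool move_arm, never from a script. Its argument "series" is a list of rows, each a list of 7 numbers: the turn, a rotation vector about the tool's x, y, z in rad, then the shift along the tool's x, y, z in cm, then the opening, from 0 (shut) to 1 (fully open). A call has 1 to 5 rows; each row is the pose to reach, as a shift and turn from the pose measured when the call began, along the tool's axes at that moment; what a row does not reach only later rows make up. A row lasts 1/12 s, in which the tool goes at most 41.7 mm and 7.16 degrees, less where a joint would pass 70% of its speed; a pose out of reach is approached as far as the arm can. A call with a gripper value outside its range is refused whole. The fingers move at their own pace and stop on an object; "grip_force" is the grip in N (left out, the last holds). Time passes only in rows, so rows that repeat a pose let the fingers close. It gives the time, the measured TCP pose, the force and the opening at its end, in the units of the state.
- ctrl.sense(): the state, without advancing time (a new reading comes with each control period).
- capture(name): name is "side" or "top"; returns a dict with "frame" (384x512x3 uint8, red, green, blue), "mtx" (3x3 intrinsics, pixels), "R" (3x3) and "t" (3): a world point X has camera coordinates R X + t. Camera axes: x right, y down, z forward; pixel columns grow to the right and rows downward; lengths in mm; the calibration is good to about 2 mm. A picture is of the moment at which its call begins. There is no depth.
- job.finish_job(): hands the job in, once; it reports no verdict.
The state is a dict: "time_s": time; "joints": joint angles; "dq": joint speeds; "tau": joint torques, N m; "eef_pos": TCP position; "ee_rot": TCP orientation; "force": force on the tool from outside, world axes, zero at the start; "wrist_torque": the same for the moment, N m; "grip_width": opening from 0.0 (shut) to 1.0 (fully open).
Only numpy, scipy, OpenCV 4.12 (cv2) and the standard library are available. Lean on these libraries where they do the work, as an engineer would, in place of code of your own. Each camera call takes 0.05 s, during which the arm holds its last target.

### The job

Put the washing-up to dry: turn every square tumbler upside down over a peg of the wooden drying stand, one to a peg, with its rim resting level on the board, and hang every dark pot grip astride the free front bar of the steel pot rack, a leg on each side and its top resting on the bar. Leave the saucepan, bowl, jar and spatula where they are.

Things in the scene. Friction and masses are not known exactly. Their poses are not given: they have to be found in the camera images.
- tumbler0_center (a point): Centre of a white square-section tumbler (open hollow beaker) lying on one of its sides on the left part of the table; may be absent. 56 x 56 mm outside, 85 mm long, walls 3 mm, closed base 4 mm thick, 90 g. x axis: along the tumbler from its closed base to its open mouth (42.5 mm from this point to either end); y and z are square to its sides (28 mm to each side). At the start the mouth points to the robot's left (+y, within about 25 degrees).
- tumbler1_center (a point): Centre of a white square-section tumbler (open hollow beaker) lying on one of its sides on the left part of the table; may be absent. 56 x 56 mm outside, 85 mm long, walls 3 mm, closed base 4 mm thick, 90 g. x axis: along the tumbler from its closed base to its open mouth (42.5 mm from this point to either end); y and z are square to its sides (28 mm to each side). At the start the mouth points to the robot's left (+y, within about 25 degrees).
- tumbler2_center (a point): Centre of a white square-section tumbler (open hollow beaker) lying on one of its sides on the left part of the table; may be absent. 56 x 56 mm outside, 85 mm long, walls 3 mm, closed base 4 mm thick, 90 g. x axis: along the tumbler from its closed base to its open mouth (42.5 mm from this point to either end); y and z are square to its sides (28 mm to each side). At the start the mouth points to the robot's left (+y, within about 25 degrees).
- grip0_center (a point): Centre, half-way up, of a dark pot grip: a stiff moulded saddle, an upside-down U with a bevelled top, standing on its two legs at the right front of the table; may be absent. 34 mm wide over the legs (along its x), 64 mm long (along its y), 70 mm tall (z up, open side down), 60 g. Legs 4 mm thick with a 26 mm gap; the outer faces of the legs are plane up to 25 mm above this point; the underside of the top is 31 mm above this point.
- grip1_center (a point): Centre, half-way up, of a dark pot grip: a stiff moulded saddle, an upside-down U with a bevelled top, standing on its two legs at the right front of the table; may be absent. 34 mm wide over the legs (along its x), 64 mm long (along its y), 70 mm tall (z up, open side down), 60 g. Legs 4 mm thick with a 26 mm gap; the outer faces of the legs are plane up to 25 mm above this point; the underside of the top is 31 mm above this point.
- grip2_center (a point): Centre, half-way up, of a dark pot grip: a stiff moulded saddle, an upside-down U with a bevelled top, standing on its two legs at the right front of the table; may be absent. 34 mm wide over the legs (along its x), 64 mm long (along its y), 70 mm tall (z up, open side down), 60 g. Legs 4 mm thick with a 26 mm gap; the outer faces of the legs are plane up to 25 mm above this point; the underside of the top is 31 mm above this point.
- peg0 (a point): Foot of a drying peg, on its axis at the top face of the stand's board: a fixed wooden peg 22 mm in diameter, 65 mm tall with a domed tip, z up. The three pegs stand in a row along the stand's x (leading away from the robot), 115 mm apart, peg0 nearest the robot, peg1 in the middle; the board is 330 x 100 mm (x, y), 12 mm thick, on the table.
- peg1 (a point): Foot of a drying peg, on its axis at the top face of the stand's board: a fixed wooden peg 22 mm in diameter, 65 mm tall with a domed tip, z up. The three pegs stand in a row along the stand's x (leading away from the robot), 115 mm apart, peg0 nearest the robot, peg1 in the middle; the board is 330 x 100 mm (x, y), 12 mm thick, on the table.
- peg2 (a point): Foot of a drying peg, on its axis at the top face of the stand's board: a fixed wooden peg 22 mm in diameter, 65 mm tall with a domed tip, z up. The three pegs stand in a row along the stand's x (leading away from the robot), 115 mm apart, peg0 nearest the robot, peg1 in the middle; the board is 330 x 100 mm (x, y), 12 mm thick, on the table.
- bar_mid (a point): Middle of the free horizontal bar of the clamp-mounted steel pot rack, on the bar's axis. Bar 12 mm thick, along y, 300 mm long between two arms of the same thickness that run from its ends level to two posts 180 mm beyond in x (tops 247 mm above the table, joined by a cross rod). Bar axis 200 mm above the table; fixed.
- saucepan: aluminium saucepan, 144 mm across, 75 mm tall, dark handle pointing away from the work; stands at the right. Bystander: leave it alone. Origin at its underside.
- bowl: round melamine bowl, 130 mm across, 55 mm tall; at the far left. Bystander: leave it alone. Origin at its underside.
- jar: small lidded amber glass jar, 60 mm across, 85 mm tall; left of the stand's far end. Bystander: leave it alone. Origin at its underside.
- spatula: spatula 260 mm long lying flat on the table under the rack's bar, along y. Bystander: leave it alone. Origin at its underside.

How it is judged:
By the outcome, as a careful person would: the job done as asked, in the order asked, and still so for the second after the job is handed in, with the robot touching nothing.
Of tumbler0, tumbler1, tumbler2 only 2 to 3 are there at a start; the rules pass over those that are not, and their reading is None.
Of grip0, grip1, grip2 only 2 to 3 are there at a start; the rules pass over those that are not, and their reading is None.
At some moment in a run one of tumbler0, tumbler1, tumbler2 may be knocked a few centimetres aside while the robot is not near it.
It also fails if it takes over 210 s, if anything falls off the work surface, if the arm or the gripper's body presses on something with over 40 N, if the wrist force passes 120 N, or if a joint passes its speed limit or range.

## Working session

There is one attempt and no reset: what is moved stays moved. The work goes in short steps, Python scripts to look and compute and a tool call to move; the robot and the scene stay as the last step left them, time stands still between calls to the robot, and variables do not carry over. Pictures are saved under pics/ and viewed, and the job is handed in when it is done.

Besides the shell and the picture viewer there is one more tool, called after "Request:" by a JSON object that holds its "method" and its "body". move_arm: Moves the arm, as the interface text tells. Its arguments: {"type":"object","properties":{"series":{"type":"array","items":{"type":"array","items":{"type":"number"}}},"grip_force":{"type":"number"}},"required":["series"]}

I'll start by looking at the scene from both cameras.

```bash
mkdir -p pics; ls; python3 - <<'E'
from rig import ctrl,capture,job
import cv2,numpy as np
print(ctrl.sense()); print(ctrl.grasp_offset)
for n in("side","top"):
    c=capture(n); cv2.imwrite(f"pics/{n}0.png",cv2.resize(c["frame"][:,:,::-1],(768,576),interpolation=cv2.INTER_CUBIC)); np.savez(f"{n}0.npz",**c)
    print(n,c["mtx"].tolist(),(-c["R"].T@c["t"]).round(1),c["R"].round(3).tolist())
E
```

```text
pics
{'time_s': 0.0, 'joints': array([ 1.06559482e+00,  3.13411296e-01,  1.49843151e+00, -1.16941958e-05,
        1.33099927e+00, -2.23394557e-01]), 'dq': array([ 0.00176365, -0.00017804, -0.00274776, -0.00040128,  0.0006425 ,
        0.00061591]), 'tau': array([ 9.18725673e-04, -4.12258351e+01, -2.59748805e+01, -1.27433864e-04,
        4.08990250e-03, -1.52666377e-05]), 'eef_pos': array([145.88270602, 504.0575791 , 230.75697712]), 'ee_rot': array([-2.17274705e-04,  1.40436288e-01,  9.90089521e-01, -5.85738410e-04]), 'force': array([ 0.06279135, -0.53085159,  0.34165693]), 'wrist_torque': array([0.0184092 , 0.03444915, 0.06675491]), 'grip_width': 1.0045111144601044}
-18.700000000000003
side [[457.6957767428826, 0.0, 255.99535250249747], [0.0, 457.6957767428826, 192.91838316855], [0.0, 0.0, 1.0]] [ 407.4 -989.  1221.1] [[0.985, -0.169, 0.018], [-0.115, -0.74, -0.663], [0.126, 0.651, -0.748]]
top [[485.7165945300886, 0.0, 251.7873141123827], [0.0, 485.7165945300886, 190.09529873631425], [0.0, 0.0, 1.0]] [ 318.   -35.4 1612.8] [[0.007, -1.0, 0.011], [-0.983, -0.009, -0.184], [0.184, -0.01, -0.983]]
```

View pics/side0.png

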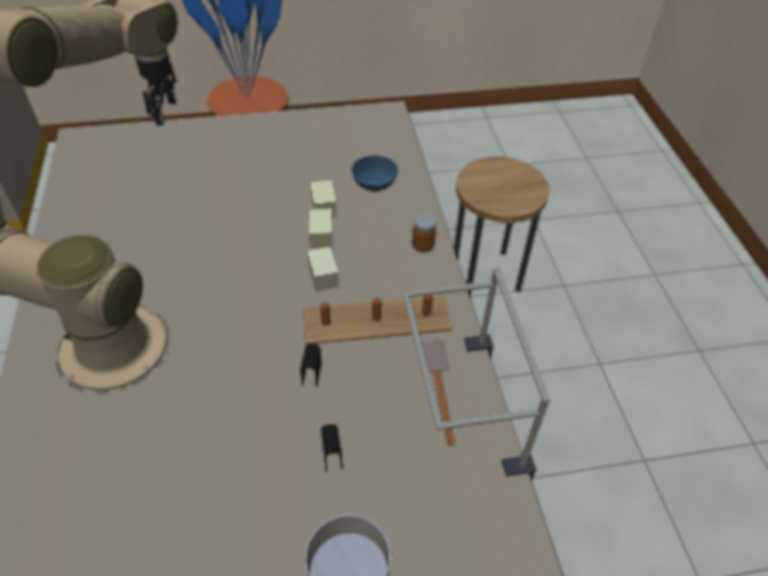

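View pics/top0.png

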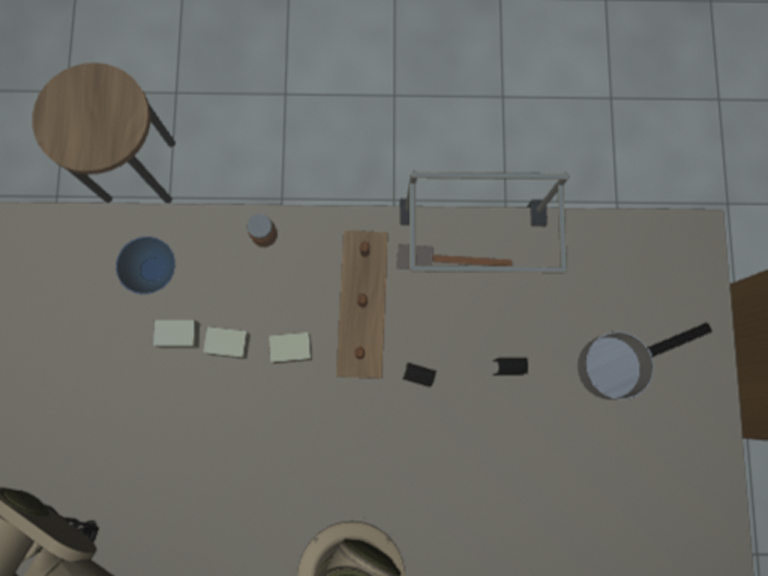

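Three white tumblers lie left of the stand, at about px (290,347), (226,342) and (175,333) in the top view. Two dark grips stand at (420,375) and (510,366). The stand runs along x near px column 362 and the rack bar is at row 269. Next I'll fit box models to colour masks in both views.

```bash
cat > h.py <<'E'
import numpy as np,cv2
from scipy.optimize import minimize
from scipy.spatial.transform import Rotation as Rn
def proj(c,P):
    q=np.atleast_2d(P)@c["R"].T+c["t"]; q=q@c["mtx"].T; return q[:,:2]/q[:,2:]
def unproj(c,uv,z):
    d=c["R"].T@np.linalg.inv(c["mtx"])@np.array([uv[0],uv[1],1.]); o=-c["R"].T@c["t"]
    return o+d*(z-o[2])/d[2]
def box(x,y,yaw,z0,z1,lx,ly):
    p=np.array([[sx*lx/2,sy*ly/2,z] for sx in(-1,1) for sy in(-1,1) for z in(z0,z1)],float)
    c,s=np.cos(yaw),np.sin(yaw); q=p.copy(); q[:,0]=x+c*p[:,0]-s*p[:,1]; q[:,1]=y+s*p[:,0]+c*p[:,1]; return q
K=4
def render(c,P,roi):
    u0,v0,u1,v1=roi; uv=proj(c,P); h=cv2.convexHull(((uv-[u0,v0]+.5)*K*16).astype(np.int32).reshape(-1,1,2))
    m=np.zeros(((v1-v0)*K,(u1-u0)*K),np.uint8); cv2.fillConvexPoly(m,h,255,lineType=cv2.LINE_8,shift=4)
    m=cv2.resize(m,(u1-u0,v1-v0),interpolation=cv2.INTER_AREA)/255.
    return cv2.GaussianBlur(m,(0,0),.8)
def fit(cams,soft,model,p0,scale,pad=12):
    rois=[]
    for c in cams:
        uv=proj(c,model(p0)); a=np.floor(uv.min(0)-pad).astype(int); b=np.ceil(uv.max(0)+pad).astype(int)
        a=np.maximum(a,0); b=np.minimum(b,[512,384]); rois.append((a[0],a[1],b[0],b[1]))
    def cost(s):
        p=p0+s*scale; return sum(((render(c,model(p),r)-m[r[1]:r[3],r[0]:r[2]])**2).sum() for c,m,r in zip(cams,soft,rois))
    s0=np.zeros(len(p0)); sim=np.vstack([s0]+[s0+np.eye(len(p0))[i] for i in range(len(p0))])
    r=minimize(cost,s0,method="Nelder-Mead",options=dict(initial_simplex=sim,xatol=.01,fatol=.01,maxiter=400))
    return p0+r.x*scale,r.fun,cost(s0)
tum=lambda p:box(p[0],p[1],p[2],0,56,85,56)   # yaw of x axis (base->mouth)
grp=lambda p:np.vstack([box(p[0],p[1],p[2],0,60,34,64),box(p[0],p[1],p[2],60,70,26,64)])
def look():
    from rig import capture
    return [capture("side"),capture("top")]
def white(c):
    f=c["frame"].astype(float); return f
E
python3 - <<'E'
import numpy as np,cv2
from h import *
C=[dict(np.load(f"{n}0.npz")) for n in("side","top")]
# rough points from 768px images
s=2/3
def ds(n): return np.array(n)*s
for nm,uv,z in [("t",(290,345),56),("t",(226,339),56),("t",(175,330),56),("g",(420,373),70),("g",(512,366),70),("jar",(259,225),85),("bowl",(146,265),40),("pan",(615,365),40),("barL",(412,269),200),("barR",(565,270),200),("pegtip0",(360,351),77),("pegtip1",(362,298),77),("pegtip2",(365,245),77)]:
    print(nm,unproj(C[1],ds(uv),z).round(0))
for c,pts in zip(C,[[(322,190),(318,222),(330,280),(310,355),(330,440),(200,350),(340,330)],[(290,345),(226,339),(420,373),(512,366),(300,420),(362,330)]]):
    for p in pts: u,v=np.round(ds(p)).astype(int); print(p,c["frame"][v,u])
E
```

```text
t [478. 136.  56.]
t [489. 273.  56.]
t [508. 383.  56.]
g [ 419. -141.   70.]
g [ 436. -336.   70.]
jar [734. 207.  85.]
bowl [653. 459.  40.]
pan [ 442. -565.   40.]
barL [ 616. -117.  200.]
barR [ 617. -421.  200.]
pegtip0 [464. -14.  77.]
pegtip1 [577. -17.  77.]
pegtip2 [694. -22.  77.]
(322, 190) [190 194 167]
(318, 222) [190 197 171]
(330, 280) [97 95 83]
(310, 355) [28 29 30]
(330, 440) [30 30 32]
(200, 350) [135 130 121]
(340, 330) [142 118  89]
(290, 345) [144 152 138]
(226, 339) [144 152 138]
(420, 373) [31 32 32]
(512, 366) [30 30 31]
(300, 420) [111 109 103]
(362, 330) [102  88  72]
```

```bash
cat >> h.py <<'E'
def render(c,Ps,roi):
    if isinstance(Ps,np.ndarray): Ps=[Ps]
    u0,v0,u1,v1=roi; m=np.zeros(((v1-v0)*K,(u1-u0)*K),np.uint8)
    for P in Ps:
        uv=proj(c,P); h=cv2.convexHull(((uv-[u0,v0]+.5)*K*16).astype(np.int32).reshape(-1,1,2))
        cv2.fillConvexPoly(m,h,255,lineType=cv2.LINE_8,shift=4)
    m=cv2.resize(m,(u1-u0,v1-v0),interpolation=cv2.INTER_AREA)/255.
    return cv2.GaussianBlur(m,(0,0),.8)
_f0=fit
def fit(cams,soft,model,p0,scale,pad=12):
    rois=[]
    for c in cams:
        M=model(p0); M=np.vstack(M) if isinstance(M,list) else M
        uv=proj(c,M); a=np.floor(uv.min(0)-pad).astype(int); b=np.ceil(uv.max(0)+pad).astype(int)
        a=np.maximum(a,0); b=np.minimum(b,[512,384]); rois.append((a[0],a[1],b[0],b[1]))
    def cost(s):
        p=p0+s*scale; return sum(((render(c,model(p),r)-m[r[1]:r[3],r[0]:r[2]])**2).sum() for c,m,r in zip(cams,soft,rois))
    n=len(p0); s0=np.zeros(n); sim=np.vstack([s0]+[np.eye(n)[i] for i in range(n)])
    r=minimize(cost,s0,method="Nelder-Mead",options=dict(initial_simplex=sim,xatol=.01,fatol=.005,maxiter=400))
    return p0+r.x*scale,r.fun,cost(s0)
tumtop=lambda p:box(p[0],p[1],p[2],55.9,56,85,56)
def grp(p):
    x,y,w=p[:3]; z=p[3] if len(p)>3 else 0; c,s=np.cos(w),np.sin(w)
    return [box(x+15*k*c,y+15*k*s,w,z,z+62,4,64) for k in(-1,1)]+[np.vstack([box(x,y,w,z+60,z+66,34,64),box(x,y,w,z+66,z+70,26,64)])]
def stand(p): return box(p[0],p[1],p[2],0,12,330,100)
def rack(p): # bar mid x,y,yaw, bar+arms
    x,y,w=p; c,s=np.cos(w),np.sin(w); f=lambda a,b:(x+c*a-s*b,y+s*a+c*b)
    return [box(x,y,w,194,206,12,312)]
def mwhite(c):
    g=c["frame"][:,:,1].astype(float); return g
def soft_white(C):
    out=[]
    for c,(bg,fg) in zip(C,[(130,195),(109,152)]): out.append(np.clip((c["frame"][:,:,1].astype(float)-bg)/(fg-bg),0,1))
    return out
def soft_dark(C):
    out=[]
    for c,(bg,fg) in zip(C,[(125,31),(105,32)]): out.append(np.clip((c["frame"][:,:,1].astype(float)-bg)/(fg-bg),0,1))
    return out
E
python3 - <<'E'
from h import *
C=[dict(np.load(f"{n}0.npz")) for n in("side","top")]
W=soft_white(C); D=soft_dark(C); sc=np.array([5,5,.1])
for p in [(478,136,1.6),(489,273,1.5),(508,383,1.57)]:
    for k in([0,1],[0],[1]):
        r=fit([C[i] for i in k],[W[i] for i in k],tumtop,np.array(p),sc); print("T",k,r[0].round(3),round(r[1],1),round(r[2],1))
for p in [(412,-141,-.25),(432,-330,0.)]:
    for k in([0,1],[0],[1]):
        r=fit([C[i] for i in k],[D[i] for i in k],grp,np.array(p),sc); print("G",k,r[0].round(3),round(r[1],1),round(r[2],1))
# stand: brownness
out=[]
for c in C:
    f=c["frame"].astype(float); b=f[:,:,0]-f[:,:,2]; out.append(np.clip((b/f.sum(2)*3-.14)/(.4-.14),0,1)); 
    print(out[-1].max())
B=[np.clip((o)/.45,0,1) for o in out]
cv2.imwrite("pics/bm.png",cv2.resize((B[1]*255).astype(np.uint8),(768,576))); cv2.imwrite("pics/bs.png",cv2.resize((B[0]*255).astype(np.uint8),(768,576)))
for k in([0,1],[0],[1]):
    r=fit([C[i] for i in k],[B[i] for i in k],stand,np.array([577,-20,-.02]),sc); print("S",k,r[0].round(3),round(r[1],1),round(r[2],1))
E
```

```text
T [0, 1] [475.203 139.195   1.673] 56.5 93.5
T [0] [473.974 137.853   1.68 ] 42.0 56.6
T [1] [475.619 139.443   1.672] 12.1 36.9
T [0, 1] [484.98  277.606   1.462] 215.7 281.1
T [0] [482.832 276.521   1.481] 121.8 145.9
T [1] [485.836 278.234   1.458] 89.3 135.2
T [0, 1] [504.574 387.666   1.594] 218.3 272.3
T [0] [503.057 387.12    1.593] 104.0 121.1
T [1] [505.074 388.066   1.582] 111.7 151.2
G [0, 1] [ 4.18616e+02 -1.39246e+02 -2.28000e-01] 26.2 142.1
G [0] [ 4.18384e+02 -1.38109e+02 -2.22000e-01] 19.2 84.1
G [1] [ 4.19206e+02 -1.39622e+02 -2.80000e-01] 4.8 57.9
G [0, 1] [ 4.38148e+02 -3.37086e+02 -2.10000e-02] 24.4 168.6
G [0] [ 4.37991e+02 -3.37640e+02 -2.00000e-02] 16.7 89.9
G [1] [ 4.38767e+02 -3.36771e+02  2.70000e-02] 5.6 78.7
1.0
1.0
S [0, 1] [ 5.78436e+02 -1.52690e+01 -3.40000e-02] 171.7 424.5
S [0] [ 5.7761e+02 -1.5011e+01 -3.1000e-02] 138.7 235.5
S [1] [ 5.7885e+02 -1.5311e+01 -3.4000e-02] 30.6 189.0
```

```bash
python3 - <<'E'
import numpy as np,cv2
a=dict(np.load("top0.npz"))["frame"][:,:,::-1]; b=dict(np.load("side0.npz"))["frame"][:,:,::-1]
cv2.imwrite("pics/topcrop.png",cv2.resize(a[110:260,215:390],None,fx=4,fy=4,interpolation=cv2.INTER_NEAREST))
cv2.imwrite("pics/sidecrop.png",cv2.resize(b[180:320,190:370],None,fx=4,fy=4,interpolation=cv2.INTER_NEAREST))
E
```

```text
(no output)
```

View pics/topcrop.png

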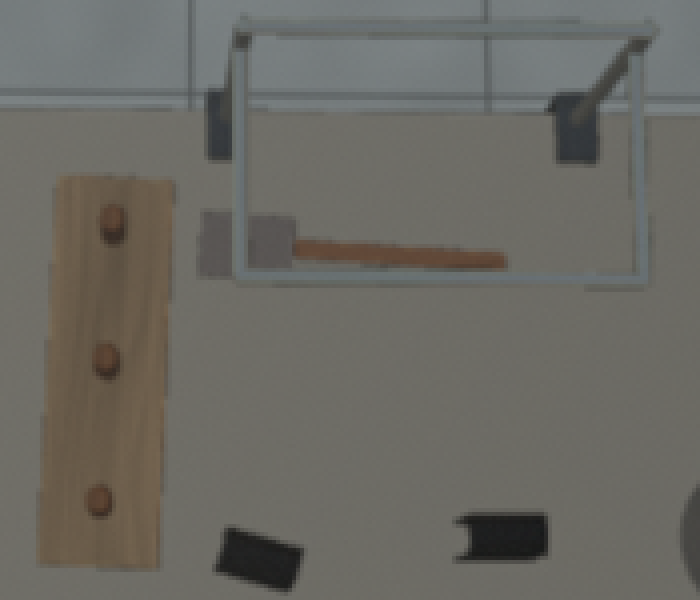

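View pics/sidecrop.png

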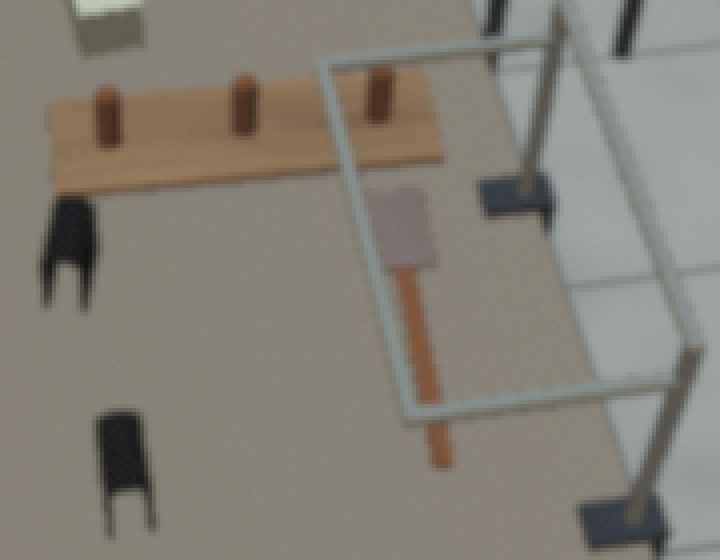

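```bash
python3 - <<'E'
from h import *
C=[dict(np.load(f"{n}0.npz")) for n in("side","top")]
for uv,k in [((275,178.9),1),((375,179.7),1),((271.3,196.2),0),((293,283),0)]: print(k,unproj(C[k],uv,200).round(1))
# wrist
q=[1.066,.313,1.498,0,1.331,-.223]
R0=Rn.from_quat([.140436,.99009,-.0005857,-.000217])
for o in (0,np.pi/2,-np.pi/2,np.pi):
    R=Rn.from_euler("ZYZYZ",[q[0],q[1]+q[2],q[3],q[4],q[5]+o]); print(o,(R.inv()*R0).magnitude())
def tgt(a,th,s):  # a = yaw of tumbler axis, th = tilt toward +a (neg = away)
    ax=np.array([np.cos(a),np.sin(a),0]); up=np.array([0,0,1.])
    z=np.cos(th)*-up+np.sin(th)*ax; y=s*np.cross(up,ax); x=np.cross(y,z); return Rn.from_matrix(np.c_[x,y,z])
o=np.pi/2
L6=200
for s in(1,-1):
  for nm,p,th in [("g0",(475,139,30),45),("g1",(485,277,30),45),("g2",(504,388,30),45),("p0",(463,-11,70),-45),("p1",(578,-15,70),-45),("p2",(693,-19,70),-45),("down",(475,139,100),0)]:
    for th2 in (th,):
     T=tgt(1.6,np.radians(th2),s); w=np.array(p)-L6*T.as_matrix()[:,2]
     for q23 in(1.6,2.0):
      q1=np.arctan2(w[1],w[0]); M=Rn.from_euler("ZY",[q1,q23]).inv()*T
      q4,q5,q6=M.as_euler("ZYZ"); 
      print(s,nm,th2,q23,w.round(),np.round([q1,q4,q5,(q6-o+np.pi)%(2*np.pi)-np.pi],2))
E
```

```text
1 [ 617.1 -117.9  200. ]
1 [ 617.4 -416.1  200. ]
0 [ 621.5 -120.2  200. ]
0 [ 620.1 -416.4  200. ]Traceback (most recent call last):
  File "<stdin>", line 8, in <module>
  File "scipy/spatial/transform/_rotation.pyx", line 1413, in scipy.spatial.transform._rotation.Rotation.from_euler
ValueError: Expected axis specification to be a non-empty string of upto 3 characters, got ZYZYZ
```

```bash
cat >> h.py <<'E'
OFF=[0.]
def RZYZYZ(q1,q23,q4,q5,q6): return Rn.from_euler("ZY",[q1,q23])*Rn.from_euler("ZYZ",[q4,q5,q6])
def tgt(a,th,s):  # a yaw of tumbler axis, th tilt toward +a
    ax=np.array([np.cos(a),np.sin(a),0]); up=np.array([0,0,1.])
    z=np.cos(th)*-up+np.sin(th)*ax; y=s*np.cross(up,ax); x=np.cross(y,z); return Rn.from_matrix(np.c_[x,y,z])
E
python3 - <<'E'
from h import *
q=[1.066,.313,1.498,0,1.331,-.223]
R0=Rn.from_quat([.140436,.99009,-.0005857,-.000217])
for o in (0,np.pi/2,-np.pi/2,np.pi):
    m=(RZYZYZ(q[0],q[1]+q[2],q[3],q[4],q[5]+o).inv()*R0).magnitude(); print(o,m)
    if m<.05: best=o
o=best
L6=200
for s in(1,-1):
  for nm,p,th in [("g0",(475,139,30),45),("g1",(485,277,30),45),("g2",(504,388,30),45),("p0",(463,-11,70),-45),("p1",(578,-15,70),-45),("p2",(693,-19,70),-45),("down",(475,139,100),0)]:
     T=tgt(1.6,np.radians(th),s); w=np.array(p)-L6*T.as_matrix()[:,2]
     for q23 in(1.6,2.0):
      q1=np.arctan2(w[1],w[0]); M=Rn.from_euler("ZY",[q1,q23]).inv()*T
      q4,q5,q6=M.as_euler("ZYZ"); 
      print(s,nm,th,q23,w.round(),np.round([q1,q4,q5,(q6-o+np.pi)%(2*np.pi)-np.pi],2))
E
```

```text
0 1.5708036418488331
1.5707963267948966 0.0008419216274479604
-1.5707963267948966 3.1415855157304833
3.141592653589793 1.5707893661314778
1 g0 45 1.6 [479.  -2. 171.] [-0.    0.78  1.57  3.1 ]
1 g0 45 2.0 [479.  -2. 171.] [-0.    0.82  1.29  2.81]
1 g1 45 1.6 [489. 136. 171.] [ 0.27  0.77  1.38 -2.99]
1 g1 45 2.0 [489. 136. 171.] [0.27 0.88 1.11 2.98]
1 g2 45 1.6 [508. 247. 171.] [ 0.45  0.75  1.25 -2.85]
1 g2 45 2.0 [508. 247. 171.] [0.45 0.89 0.98 3.1 ]
1 p0 -45 1.6 [459. 130. 211.] [ 0.28 -0.77  1.72 -2.94]
1 p0 -45 2.0 [459. 130. 211.] [ 0.28 -0.76  1.43 -2.67]
1 p1 -45 1.6 [574. 126. 211.] [ 0.22 -0.77  1.68 -2.99]
1 p1 -45 2.0 [574. 126. 211.] [ 0.22 -0.78  1.4  -2.71]
1 p2 -45 1.6 [689. 122. 211.] [ 0.18 -0.78  1.65 -3.02]
1 p2 -45 2.0 [689. 122. 211.] [ 0.18 -0.8   1.37 -2.73]
1 down 0 1.6 [475. 139. 300.] [ 0.28  0.    1.54 -2.89]
1 down 0 2.0 [475. 139. 300.] [ 0.28  0.    1.14 -2.89]
-1 g0 45 1.6 [479.  -2. 171.] [-0.    0.78  1.57 -0.04]
-1 g0 45 2.0 [479.  -2. 171.] [-0.    0.82  1.29 -0.33]
-1 g1 45 1.6 [489. 136. 171.] [0.27 0.77 1.38 0.15]
-1 g1 45 2.0 [489. 136. 171.] [ 0.27  0.88  1.11 -0.16]
-1 g2 45 1.6 [508. 247. 171.] [0.45 0.75 1.25 0.29]
-1 g2 45 2.0 [508. 247. 171.] [ 0.45  0.89  0.98 -0.04]
-1 p0 -45 1.6 [459. 130. 211.] [ 0.28 -0.77  1.72  0.2 ]
-1 p0 -45 2.0 [459. 130. 211.] [ 0.28 -0.76  1.43  0.47]
-1 p1 -45 1.6 [574. 126. 211.] [ 0.22 -0.77  1.68  0.15]
-1 p1 -45 2.0 [574. 126. 211.] [ 0.22 -0.78  1.4   0.43]
-1 p2 -45 1.6 [689. 122. 211.] [ 0.18 -0.78  1.65  0.12]
-1 p2 -45 2.0 [689. 122. 211.] [ 0.18 -0.8   1.37  0.41]
-1 down 0 1.6 [475. 139. 300.] [ 0.28 -0.    1.54  0.26]
-1 down 0 2.0 [475. 139. 300.] [0.28 0.   1.14 0.26]
```

```bash
cat > plan.py <<'E'
from h import *
import sys
from rig import ctrl
def pose():
    s=ctrl.sense(); q=s["ee_rot"]; return np.array(s["eef_pos"]),Rn.from_quat([q[1],q[2],q[3],q[0]]),s
def go(wps,n=None,verb=True):
    """wps: list of (pos,R). prints calls: remaining vector, simulating row limits"""
    p,R,s=pose()
    if verb: print("now",p.round(1),"z",R.as_matrix()[:,2].round(3),"y",R.as_matrix()[:,1].round(3),"q",np.round(s["joints"],2),"F",np.round(s["force"],1),"w",round(s["grip_width"],3),"t",round(s["time_s"],2))
    for P,T in wps:
        for k in range(12):
            d=R.inv().apply(P-p)/10; rv=(R.inv()*T).as_rotvec(); 
            rows=max(np.linalg.norm(P-p)/41.7,np.degrees(np.linalg.norm(rv))/7.16)
            print("  ",np.round(np.r_[rv,d],3).tolist(),"rows %.1f"%rows)
            fp=min(1,5*41.7/max(1e-9,np.linalg.norm(P-p))); fr=min(1,np.radians(35.8)/max(1e-9,np.linalg.norm(rv)))
            p=p+fp*(P-p); R=R*Rn.from_rotvec(rv*fr)
            if rows<=5: break
        print("  --")
def grasp_t(x,y,a,back=0,off=-14,th=45,z=30):
    T=tgt(a,np.radians(th),-1); ax=np.array([np.cos(a),np.sin(a),0]); tz=T.as_matrix()[:,2]
    return np.array([x,y,0])+off*ax+[0,0,z]+(18.7-back)*tz,T
E
python3 - <<'E'
from plan import *
a=grasp_t(475.2,139.2,1.673,back=100); print(a[0],a[1].as_matrix()[:,2]); 
go([a])
E
```

```text
[482.49360069  68.08525986  87.48778131] [-0.07214316  0.70341692 -0.70710678]
now [145.9 504.1 230.8] z [-0.001 -0.001 -1.   ] y [ 0.278  0.961 -0.001] q [ 1.07  0.31  1.5   0.    1.33 -0.22] F [ 0.4 -0.2 -0.1] w 0.999 t 0.1
   [-0.466, 0.69, 1.122, -44.462, -32.504, 14.354] rows 13.6
   [-0.258, 0.381, 0.62, -35.566, -4.635, -3.787] rows 8.6
   [-0.049, 0.073, 0.118, -12.801, 6.032, -5.592] rows 3.6
  --
```

Request:
{"method": "move_arm", "body": {"series": [[-0.466,0.69,1.122,-44.5,-32.5,14.4,1],[-0.466,0.69,1.122,-44.5,-32.5,14.4,1],[-0.466,0.69,1.122,-44.5,-32.5,14.4,1],[-0.466,0.69,1.122,-44.5,-32.5,14.4,1],[-0.466,0.69,1.122,-44.5,-32.5,14.4,1]], "grip_force": 30}}

```text
time_s: 0.52
eef_pos: [268.8, 344.8, 178.8]
ee_rot: [-0.135, 0.378, 0.907, 0.123]
force: [1.6, 0.9, 0.6]
grip_width: 0.999
```

```bash
python3 - <<'E'
from plan import *
go([grasp_t(475.2,139.2,1.673,back=100)])
E
```

```text
now [268.8 344.8 178.8] z [-0.152  0.326 -0.933] y [0.72  0.684 0.121] q [ 0.41  0.12  1.93  0.41  1.13 -0.55] F [1.6 0.9 0.6] w 0.999 t 0.52
   [-0.255, 0.381, 0.621, -35.637, -4.641, -3.76] rows 8.7
   [-0.049, 0.072, 0.118, -12.862, 6.065, -5.603] rows 3.7
  --
```

Request:
{"method": "move_arm", "body": {"series": [[-0.255,0.381,0.621,-35.6,-4.6,-3.8,1],[-0.255,0.381,0.621,-35.6,-4.6,-3.8,1],[-0.255,0.381,0.621,-35.6,-4.6,-3.8,1],[-0.255,0.381,0.621,-35.6,-4.6,-3.8,1],[-0.255,0.381,0.621,-35.6,-4.6,-3.8,1]]}}

```text
time_s: 0.93
eef_pos: [391.5, 185.9, 126.9]
ee_rot: [-0.257, 0.578, 0.739, 0.233]
force: [1.5, 1.2, -0.1]
grip_width: 0.999
```

```bash
python3 - <<'E'
from plan import *
go([grasp_t(475.2,139.2,1.673,back=100)])
C=look(); cv2.imwrite("pics/top1.png",cv2.resize(C[1]["frame"][:,:,::-1],(768,576)))
W=soft_white(C); print(fit(C,W,tumtop,np.array([475.2,139.2,1.673]),np.array([5,5,.1])))
E
```

```text
now [391.5 185.9 126.9] z [-0.11   0.641 -0.759] y [0.974 0.223 0.047] q [-0.23  0.32  1.99  0.69  1.24 -0.84] F [ 1.5  1.2 -0.1] w 0.999 t 0.93
   [-0.049, 0.075, 0.122, -13.025, 6.048, -5.568] rows 3.7
  --
(array([477.11849123, 138.45622132,   1.68104228]), np.float64(348.66554983821266), np.float64(355.3232850804753))
```

View pics/top1.png

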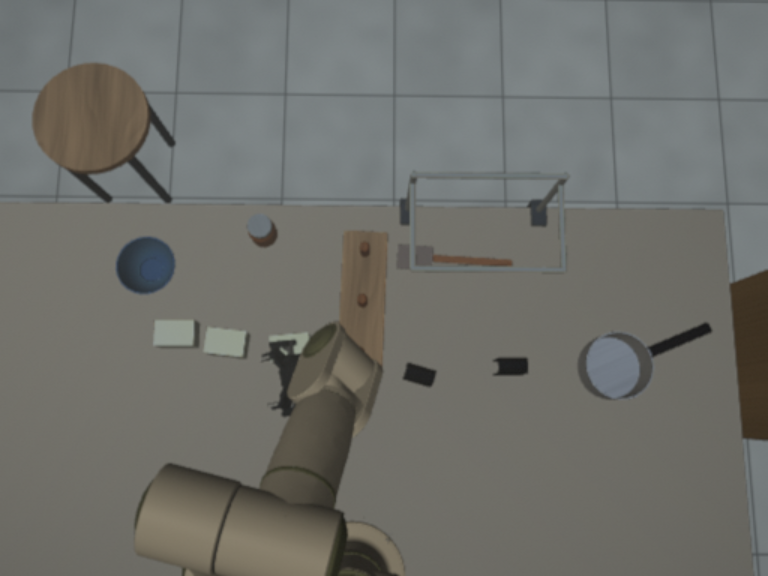

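```bash
cat > log.py <<'E'
from plan import *
import json,os
def log():
    p,R,s=pose(); L=json.load(open("log.json")) if os.path.exists("log.json") else []
    L.append([list(map(float,s["joints"])),list(map(float,p)),R.as_quat().tolist()]); json.dump(L,open("log.json","w"))
def fk(q,k): # k=h,a,L2,L3,e,L6
    h,a,L2,L3,e,L6=k; A=q[1];B=q[1]+q[2]
    r=a+L2*np.sin(A)+L3*np.sin(B)+e*np.cos(B); z=h+L2*np.cos(A)+L3*np.cos(B)-e*np.sin(B)
    T=RZYZYZ(q[0],B,q[3],q[4],q[5]+np.pi/2); w=np.array([r*np.cos(q[0]),r*np.sin(q[0]),z]); return w+L6*T.as_matrix()[:,2],T,w
def fitk():
    from scipy.optimize import least_squares
    L=json.load(open("log.json")); f=lambda k:np.concatenate([fk(q,k)[0]-p for q,p,_ in L]+[[k[1]*.02,k[4]*.02]])
    r=least_squares(f,[350,0,400,400,0,250]); return r
E
python3 - <<'E'
from log import *
json.dump([[[1.06559482,.313411296,1.49843151,-1.17e-5,1.33099927,-.223394557],[145.883,504.058,230.757],[.140436288,.990089521,-.00058,-.000217]]],open("log.json","w"))
log(); r=fitk(); print(r.x.round(1),r.cost)
E
```

```text
[457.5  -6.1 245.3 432.6 -95.5 449.6] 6764.9341494717255
```

Request:
{"method": "move_arm", "body": {"series": [[-0.049,0.075,0.122,-13,6,-5.6,1],[-0.049,0.075,0.122,-13,6,-5.6,1],[-0.049,0.075,0.122,-13,6,-5.6,1],[-0.049,0.075,0.122,-13,6,-5.6,1],[-0.049,0.075,0.122,-13,6,-5.6,1]]}}

```text
time_s: 1.45
eef_pos: [485.8, 59.9, 84.3]
ee_rot: [-0.283, 0.624, 0.682, 0.256]
force: [-0.6, 0.2, -0.6]
grip_width: 0.998
```

```bash
python3 - <<'E'
from log import *
log(); r=fitk(); print(r.x.round(1),r.cost)
C=look(); cv2.imwrite("pics/side2.png",cv2.resize(C[0]["frame"][:,:,::-1],(768,576))); cv2.imwrite("pics/top2.png",cv2.resize(C[1]["frame"][:,:,::-1],(768,576)))
go([grasp_t(475.2,139.2,1.673)])
E
```

```text
[193.9 -90.5 527.7 431.2 -89.6 449.4] 6767.467714815437
now [483.   63.8  85.5] z [-0.07   0.703 -0.708] y [ 0.996  0.094 -0.005] q [-0.46  0.58  1.75  0.66  1.35 -0.88] F [-0.5  0.3 -0. ] w 0.998 t 1.55
   [0.002, 0.001, -0.009, 0.452, -0.031, 10.165] rows 2.4
  --
```

View pics/side2.png

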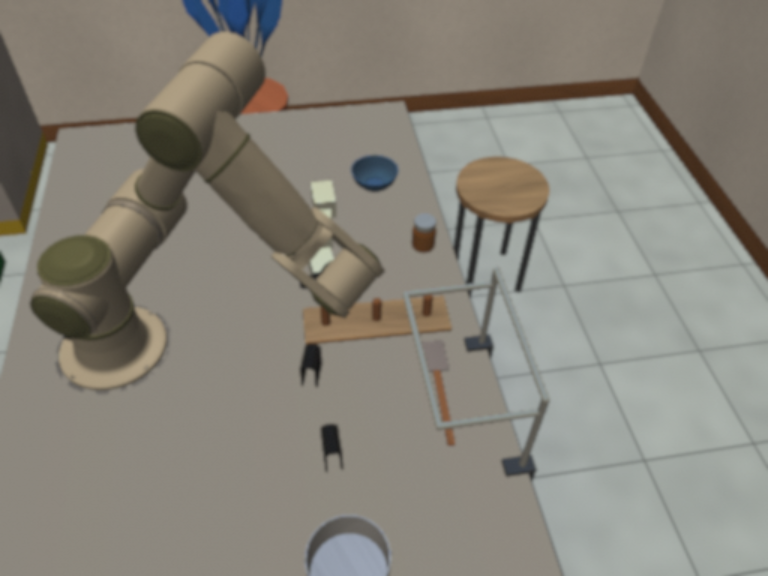

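View pics/top2.png

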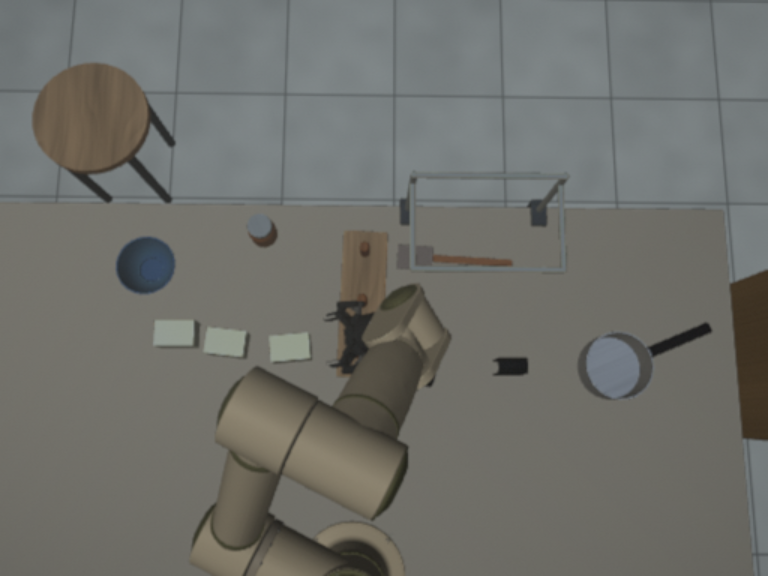

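Request:
{"method": "move_arm", "body": {"series": [[0,0,-0.009,0.2,0,3.5,1],[0,0,-0.009,0.4,0,7,1],[0,0,-0.009,0.45,0,10.2,1],[0,0,-0.009,0.45,0,10.2,1],[0,0,-0.009,0.45,0,10.2,1]]}}

```text
time_s: 1.97
eef_pos: [474.1, 140.6, 16.5]
ee_rot: [-0.284, 0.618, 0.686, 0.256]
force: [0.9, -0.6, 0.1]
grip_width: 0.995
```

```bash
cat >> log.py <<'E'
def fk(q,k): # k=h,a,L2,L3,e,L6,d
    h,a,L2,L3,e,L6,d=k; A=q[1];B=q[1]+q[2]
    r=a+L2*np.sin(A)+L3*np.sin(B)+e*np.cos(B); z=h+L2*np.cos(A)+L3*np.cos(B)-e*np.sin(B)
    T=RZYZYZ(q[0],B,q[3],q[4],q[5]+np.pi/2); c,s=np.cos(q[0]),np.sin(q[0]); w=np.array([r*c-d*s,r*s+d*c,z]); return w+L6*T.as_matrix()[:,2],T,w
def fitk():
    from scipy.optimize import least_squares
    L=json.load(open("log.json")); f=lambda k:np.concatenate([fk(q,k)[0]-p for q,p,_ in L]+[[k[1]*.02,k[4]*.02]])
    r=least_squares(f,[350,0,400,400,0,250,100]); return r
E
python3 - <<'E'
from log import *
log(); r=fitk(); print(r.x.round(1),r.cost)
for q,p,Q in json.load(open("log.json")):
    print((fk(q,r.x)[1].inv()*Rn.from_quat(Q)).magnitude().round(3))
C=look(); cv2.imwrite("pics/top3.png",cv2.resize(C[1]["frame"][150:290,150:290,::-1],(560,560)))
go([grasp_t(475.2,139.2,1.673)])
E
```

```text
[201.3  -0.  438.8 397.5  38.9 255.3 116.3] 0.30306459481166986Traceback (most recent call last):
  File "<stdin>", line 4, in <module>
AttributeError: 'float' object has no attribute 'round'
```

Request:
{"method": "move_arm", "body": {"series": [[0,0,0,0,0,0,0.4],[0,0,0,0,0,0,0.4],[0,0,0,0,0,0,0.4],[0,0,0,0,0,0,0.4],[0,0,0,0,0,0,0.4]], "grip_force": 35}}

```text
time_s: 2.38
eef_pos: [474.6, 140.2, 17.6]
ee_rot: [-0.284, 0.618, 0.686, 0.257]
force: [-0.8, -1.1, 7.1]
grip_width: 0.648
```

```bash
python3 - <<'E'
from log import *
C=look(); cv2.imwrite("pics/top3.png",cv2.resize(C[1]["frame"][150:290,150:290,::-1],(560,560)))
go([grasp_t(475.2,139.2,1.673)])
r=fitk()
for q,p,Q in json.load(open("log.json")):
    print(np.round((fk(q,r.x)[1].inv()*Rn.from_quat(Q)).magnitude(),3))
E
```

```text
now [474.6 140.2  17.6] z [-0.072  0.704 -0.707] y [0.995 0.104 0.001] q [-0.32  0.68  1.83  0.78  1.16 -0.94] F [-1.9 -0.2  7.3] w 0.654 t 2.48
   [-0.0, -0.001, 0.002, -0.185, 0.051, -0.074] rows 0.0
  --
0.0
0.0
0.0
0.0
```

View pics/top3.png

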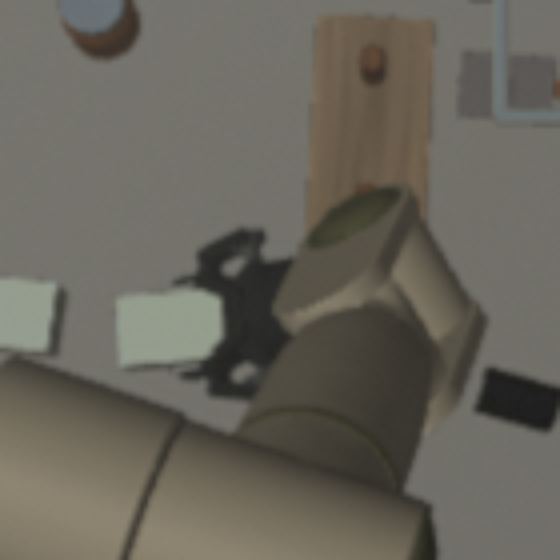

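```bash
cat >> log.py <<'E'
LIM=np.array([[-2.94,2.94],[-.97,2.17],[.19,2.56],[-1.23,4.37],[.02,3.11],[-2.88,2.88]])
KK=None
def ik(P,T,q0):
    global KK
    from scipy.optimize import least_squares
    if KK is None: KK=fitk().x
    def f(q):
        p,R,_=fk(q,KK); return np.r_[(p-P)/100,(R.inv()*T).as_rotvec()]
    r=least_squares(f,q0); q=r.x
    ok=bool(r.cost<1e-6 and (q>LIM[:,0]).all() and (q<LIM[:,1]).all()); return q,r.cost,ok,fk(q,KK)[2]
PEG=np.array([[463.5,-11.4],[578.4,-15.3],[693.3,-19.2]]); SY=-.034
E
python3 - <<'E'
from log import *
p,R,s=pose(); ax=np.array([np.cos(1.673),np.sin(1.673),0]); c=np.array([475.2,139.2,28.])
ct=R.inv().apply(c-p); at=R.inv().apply(ax); print("center in tool",ct.round(1),"axis",at.round(3))
q=s["joints"]
lift,_=p+np.array([0,0,130.]),0
print("lift",[np.round(v,2) if not isinstance(v,bool) else v for v in ik(lift,R,q)])
for th in(-45,-40,-35,-50):
  Tp=tgt(SY+np.pi/2,np.radians(th),-1)
  # exact: want axis->-z
  for k in(2,1,0):
    for z in(54.5,150):
        P=np.r_[PEG[k],z]-Tp.apply(ct)
        qq,cost,ok,w=ik(P,Tp,[.2,.6,1.6,-.7,1.5,.3]); print(th,k,z,P.round(0),qq.round(2),ok,"wrist",w.round(0), Tp.apply(at).round(2))
E
```

```text
center in tool [ 6.6  0.5 -8.1] axis [0.707 0.002 0.708]
lift [array([-0.32,  0.44,  1.78,  0.72,  1.37, -0.73]), np.float64(0.0), True, array([493.04, -39.52, 328.  ])]
-45 2 54.5 [692. -30.  53.] [ 0.05  0.98  1.04 -0.82  1.31  0.39] True wrist [699. 151. 234.] [ 0. -0. -1.]
-45 2 150 [692. -30. 149.] [ 0.05  0.87  0.99 -0.79  1.42  0.27] True wrist [699. 151. 330.] [ 0. -0. -1.]
-45 1 54.5 [578. -26.  53.] [ 0.07  0.78  1.47 -0.87  1.17  0.57] True wrist [584. 155. 234.] [ 0. -0. -1.]
-45 1 150 [578. -26. 149.] [ 0.07  0.64  1.43 -0.82  1.29  0.43] True wrist [584. 155. 330.] [ 0. -0. -1.]
-45 0 54.5 [463. -22.  53.] [ 0.09  0.61  1.82 -0.93  1.07  0.74] True wrist [469. 159. 234.] [ 0. -0. -1.]
-45 0 150 [463. -22. 149.] [ 0.09  0.44  1.78 -0.85  1.21  0.56] True wrist [469. 159. 330.] [ 0. -0. -1.]
-40 2 54.5 [692. -29.  53.] [ 0.03  0.96  1.06 -0.74  1.27  0.34] True wrist [698. 135. 248.] [ 0.    0.09 -1.  ]
-40 2 150 [692. -29. 148.] [ 0.03  0.85  1.   -0.71  1.4   0.23] True wrist [698. 135. 344.] [ 0.    0.09 -1.  ]
-40 1 54.5 [578. -26.  53.] [ 0.04  0.75  1.49 -0.79  1.12
[... 1057 characters left out ...]
[ 0.01  0.17 -0.98]
-50 2 54.5 [692. -30.  54.] [ 0.07  1.01  1.03 -0.9   1.35  0.43] True wrist [699. 166. 218.] [-0.   -0.09 -1.  ]
-50 2 150 [692. -30. 150.] [ 0.07  0.9   0.99 -0.88  1.45  0.31] True wrist [699. 166. 314.] [-0.   -0.09 -1.  ]
-50 1 54.5 [578. -26.  54.] [ 0.09  0.81  1.46 -0.94  1.22  0.63] True wrist [584. 170. 218.] [-0.   -0.09 -1.  ]
-50 1 150 [578. -26. 150.] [ 0.09  0.67  1.42 -0.9   1.33  0.48] True wrist [584. 170. 314.] [-0.   -0.09 -1.  ]
-50 0 54.5 [463. -22.  54.] [ 0.12  0.65  1.81 -0.99  1.13  0.81] True wrist [469. 174. 218.] [-0.   -0.09 -1.  ]
-50 0 150 [463. -22. 150.] [ 0.12  0.47  1.77 -0.92  1.26  0.62] True wrist [469. 174. 314.] [-0.   -0.09 -1.  ]
```

```bash
cat >> log.py <<'E'
def place(k,z,ct,th=-45,dxy=(0,0)):
    Tp=tgt(SY+np.pi/2,np.radians(th),-1); return np.r_[PEG[k]+np.array(dxy),z]-Tp.apply(ct),Tp
CT=np.array([6.6,.5,-8.1])
E
python3 - <<'E'
from log import *
p,R,s=pose()
go([(p+np.array([0,0,130.]),R),place(2,165,CT),place(2,57,CT)])
E
```

```text
now [474.6 140.2  17.6] z [-0.072  0.704 -0.707] y [0.995 0.104 0.001] q [-0.32  0.68  1.83  0.78  1.16 -0.94] F [-1.9 -0.2  7.3] w 0.654 t 2.48
   [0.0, 0.0, 0.0, 9.198, 0.019, -9.187] rows 3.1
  --
   [0.002, -1.569, 0.153, -12.389, 19.913, -14.681] rows 12.6
   [0.001, -0.947, 0.092, -4.305, 5.136, -1.256] rows 7.6
   [0.0, -0.325, 0.032, 0.0, 0.0, 0.0] rows 2.6
  --
   [-0.0, 0.0, 0.0, 7.637, 0.0, 7.637] rows 2.6
  --
```

Request:
{"method": "move_arm", "body": {"series": [[0,0,0,2,0,-2,0.4],[0,0,0,5,0,-5,0.4],[0,0,0,8,0,-8,0.4],[0,0,0,9.2,0,-9.2,0.4],[0,0,0,9.2,0,-9.2,0.4]]}}

```text
time_s: 2.9
eef_pos: [476.0, 139.3, 151.5]
ee_rot: [-0.28, 0.618, 0.688, 0.259]
force: [0.7, 0.1, -0.4]
grip_width: 0.649
```

```bash
python3 - <<'E'
from log import *
C=look(); cv2.imwrite("pics/side4.png",cv2.resize(C[0]["frame"][80:280,150:350,::-1],(600,600)))
log();go([place(2,165,CT)])
E
```

```text
now [474.4 139.7 147.6] z [-0.071  0.703 -0.707] y [0.995 0.103 0.002] q [-0.32  0.44  1.78  0.72  1.37 -0.74] F [-0.2 -0.4 -1.3] w 0.658 t 3.0
   [0.003, -1.568, 0.153, -12.382, 19.947, -14.615] rows 12.6
   [0.002, -0.946, 0.092, -4.289, 5.135, -1.244] rows 7.6
   [0.001, -0.324, 0.032, 0.0, 0.0, 0.0] rows 2.6
  --
```

View pics/side4.png

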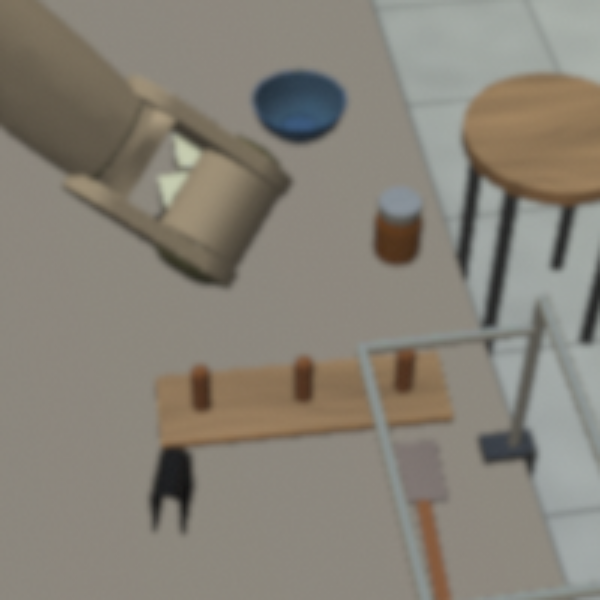

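Request:
{"method": "move_arm", "body": {"series": [[0.003,-1.568,0.153,-12.4,19.9,-14.6,0.4],[0.003,-1.568,0.153,-12.4,19.9,-14.6,0.4],[0.003,-1.568,0.153,-12.4,19.9,-14.6,0.4],[0.003,-1.568,0.153,-12.4,19.9,-14.6,0.4],[0.003,-1.568,0.153,-12.4,19.9,-14.6,0.4]]}}

```text
time_s: 3.42
eef_pos: [639.7, 10.5, 158.6]
ee_rot: [-0.066, 0.688, 0.721, 0.044]
force: [-0.3, -0.5, -1.3]
grip_width: 0.652
```

```bash
python3 - <<'E'
from log import *
log();go([place(2,165,CT)])
E
```

```text
now [639.7  10.5 158.6] z [-0.035  0.155 -0.987] y [ 0.998  0.049 -0.028] q [-0.22  0.65  1.18  0.15  1.38 -0.3 ] F [-0.3 -0.5 -1.3] w 0.652 t 3.42
   [-0.001, -0.941, 0.091, -4.104, 5.057, -1.338] rows 7.6
   [-0.0, -0.319, 0.031, 0.0, 0.0, 0.0] rows 2.6
  --
```

Request:
{"method": "move_arm", "body": {"series": [[-0.001,-0.941,0.091,-4.1,5.06,-1.34,0.4],[-0.001,-0.941,0.091,-4.1,5.06,-1.34,0.4],[-0.001,-0.941,0.091,-4.1,5.06,-1.34,0.4],[-0.001,-0.941,0.091,-4.1,5.06,-1.34,0.4],[-0.001,-0.941,0.091,-4.1,5.06,-1.34,0.4]]}}

```text
time_s: 3.83
eef_pos: [692.5, -29.8, 161.8]
ee_rot: [0.156, 0.689, 0.687, -0.171]
force: [-0.6, -0.5, -1.6]
grip_width: 0.652
```

Request:
{"method": "move_arm", "body": {"series": [[0,-0.319,0.031,0,0,0,0.4],[0,-0.319,0.031,0,0,0,0.4],[0,-0.319,0.031,0,0,0,0.4],[0,-0.319,0.031,0,0,0,0.4],[0,-0.319,0.031,0,0,0,0.4]]}}

```text
time_s: 4.25
eef_pos: [692.1, -29.5, 159.0]
ee_rot: [0.263, 0.663, 0.644, -0.276]
force: [-0.3, 0.8, -0.5]
grip_width: 0.655
```

```bash
python3 - <<'E'
from log import *
C=look(); cv2.imwrite("pics/side5.png",cv2.resize(C[0]["frame"][130:280,190:360,::-1],(680,600))); cv2.imwrite("pics/top5.png",cv2.resize(C[1]["frame"][110:260,150:320,::-1],(680,600)))
log();go([place(2,165,CT),place(2,58,CT)])
E
```

```text
now [692.6 -30.8 161.5] z [-0.026 -0.705 -0.709] y [ 0.999 -0.034 -0.002] q [ 0.05  0.86  0.98 -0.79  1.44  0.25] F [-0.2  0.4 -0.5] w 0.656 t 4.35
   [-0.002, -0.002, 0.002, -0.088, -0.017, -0.257] rows 0.1
  --
   [0.0, 0.0, -0.0, 7.566, -0.0, 7.566] rows 2.6
  --
```

View pics/side5.png

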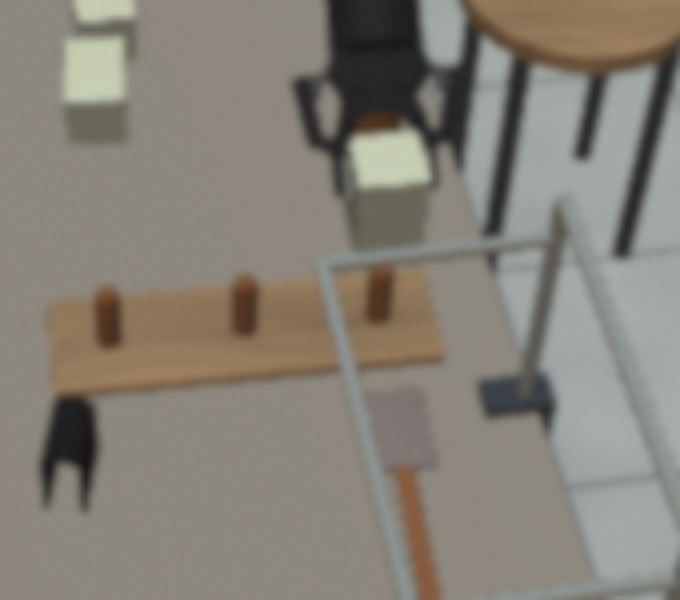

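View pics/top5.png

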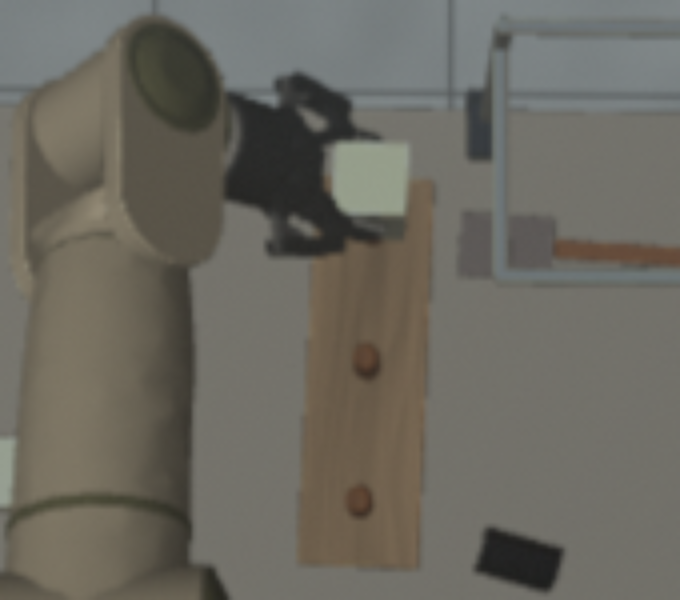

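The tumbler is upside down above peg 2. I'll check its actual position before lowering.

```bash
cat >> log.py <<'E'
def sqtop(p): return box(p[0],p[1],p[2],p[3]-.1,p[3],56,56)
def chk(C,x,y,ztop,yaw=SY):
    r=fit(C,soft_white(C),sqtop,np.array([x,y,yaw,ztop]),np.array([4,4,.05,4]),pad=6); return r[0].round(2),round(r[1],1)
E
python3 - <<'E'
from log import *
C=look()
print(chk(C,693,-19,207)); 
E
```

```text
(array([ 6.9160e+02, -1.9800e+01,  1.0000e-02,  2.0343e+02]), np.float64(21.0))
```

Request:
{"method": "move_arm", "body": {"series": [[0,0,0,2,0,2,0.4],[0,0,0,4.2,0,4.1,0.4],[0,0,0,6,0,5.9,0.4],[0,0,0,7.1,0,7,0.4],[0,0,0,7.1,0,7,0.4]]}}

```text
time_s: 4.87
eef_pos: [691.2, -30.7, 59.2]
ee_rot: [0.263, 0.664, 0.643, -0.277]
force: [-0.1, -0.4, -1.3]
grip_width: 0.653
```

```bash
python3 - <<'E'
from log import *
C=look()
print(chk(C,693,-19,105)); go([place(2,58,CT),place(2,54.5,CT)])
E
```

```text
(array([ 6.9088e+02, -1.8800e+01, -2.0000e-02,  1.0544e+02]), np.float64(67.1))
now [693.1 -30.5  63.9] z [-0.024 -0.706 -0.708] y [ 0.999 -0.035  0.   ] q [ 0.05  0.97  1.04 -0.81  1.32  0.37] F [-0.2 -0.4  0.1] w 0.655 t 4.97
   [-0.0, -0.002, -0.001, 0.556, -0.066, 0.426] rows 0.2
  --
   [0.0, 0.0, 0.0, 0.247, 0.0, 0.247] rows 0.1
  --
```

Request:
{"method": "move_arm", "body": {"series": [[0,0,0,0.15,0,0.15,0.4],[0,0,0,0.3,0,0.3,0.4],[0,0,0,0.45,0,0.45,0.4],[0,0,0,0.52,0,0.52,0.4],[0,0,0,0.52,0,0.52,0.4]]}}

```text
time_s: 5.38
eef_pos: [693.0, -30.5, 56.5]
ee_rot: [0.265, 0.665, 0.642, -0.275]
force: [0.8, -0.0, -1.3]
grip_width: 0.653
```

```bash
python3 - <<'E'
from log import *
C=look()
print(chk(C,692,-19,98)); go([place(2,54.5,CT)])
E
```

```text
(array([ 6.9172e+02, -1.8720e+01, -2.0000e-02,  1.0039e+02]), np.float64(66.9))
now [693.1 -30.5  56.6] z [-0.024 -0.706 -0.708] y [ 0.999 -0.035  0.   ] q [ 0.05  0.98  1.04 -0.82  1.31  0.38] F [ 0.9 -0.3 -0.5] w 0.649 t 5.48
   [-0.0, -0.002, -0.001, 0.29, -0.066, 0.161] rows 0.1
  --
```

Request:
{"method": "move_arm", "body": {"series": [[0,0,0,0.1,0,0.1,0.4],[0,0,0,0.2,0,0.2,0.4],[0,0,0,0.22,0,0.22,0.4],[0,0,0,0.22,0,0.22,0.4]]}}

```text
time_s: 5.82
eef_pos: [693.2, -30.4, 54.0]
ee_rot: [0.266, 0.665, 0.642, -0.275]
force: [-0.9, 1.1, 2.5]
grip_width: 0.653
```

Request:
{"method": "move_arm", "body": {"series": [[0,0,0,0.05,0,0.05,0.7],[0,0,0,0.05,0,0.05,0.8],[0,0,0,0.05,0,0.05,1],[0,0,0,0.05,0,0.05,1],[0,0,0,0.05,0,0.05,1]]}}

```text
time_s: 6.23
eef_pos: [693.2, -30.5, 53.2]
ee_rot: [0.266, 0.665, 0.642, -0.275]
force: [-0.4, 0.2, -0.1]
grip_width: 0.997
```

Request:
{"method": "move_arm", "body": {"series": [[0,0,0,0,0,-2,1],[0,0,0,0,0,-5,1],[0,0,0,0,0,-9,1],[0,0,0,0,0,-13,1],[0,0,0,0,0,-13,1]]}}

```text
time_s: 6.65
eef_pos: [698.0, 66.5, 151.7]
ee_rot: [0.269, 0.665, 0.642, -0.27]
force: [-0.1, 0.2, 0.6]
grip_width: 1.0
```

```bash
python3 - <<'E'
from log import *
C=look(); cv2.imwrite("pics/side6.png",cv2.resize(C[0]["frame"][:,:,::-1],(768,576))); cv2.imwrite("pics/top6.png",cv2.resize(C[1]["frame"][:,:,::-1],(768,576)))
print(chk(C,692,-19,97)); W=soft_white(C)
for p in [(485,277.6,1.462),(504.6,387.7,1.59)]: print(fit(C,W,tumtop,np.array(p),np.array([4,4,.1])))
go([])
E
```

```text
(array([ 6.9371e+02, -1.8250e+01, -3.0000e-02,  9.7290e+01]), np.float64(61.1))
(array([483.98288862, 279.96699064,   1.45203923]), np.float64(598.3629358086953), np.float64(600.0794538841108))
(array([504.82890466, 388.02468197,   1.57956359]), np.float64(157.66712153223784), np.float64(158.48642881946483))
now [696.6  62.4 146.1] z [-0.021 -0.706 -0.708] y [ 0.999 -0.033  0.003] q [ 0.18  0.95  0.86 -0.76  1.55  0.31] F [-0.1  0.2 -0.7] w 1.007 t 6.75
```

View pics/side6.png

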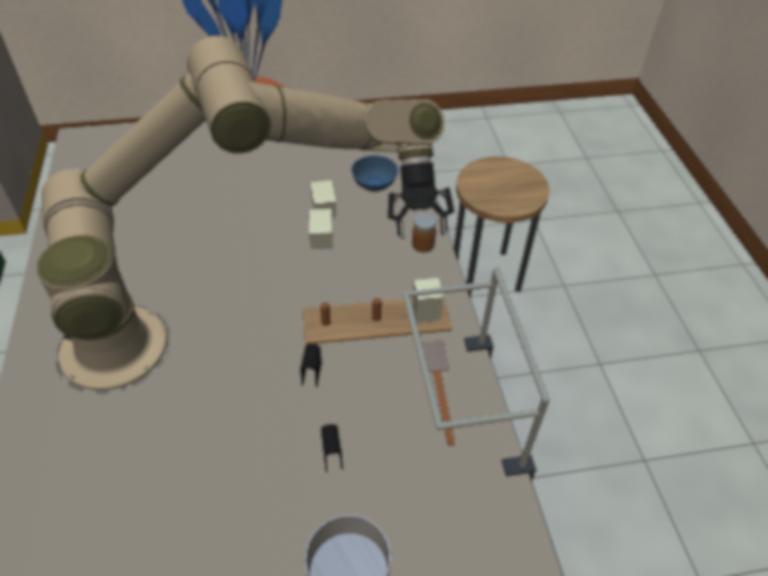

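View pics/top6.png

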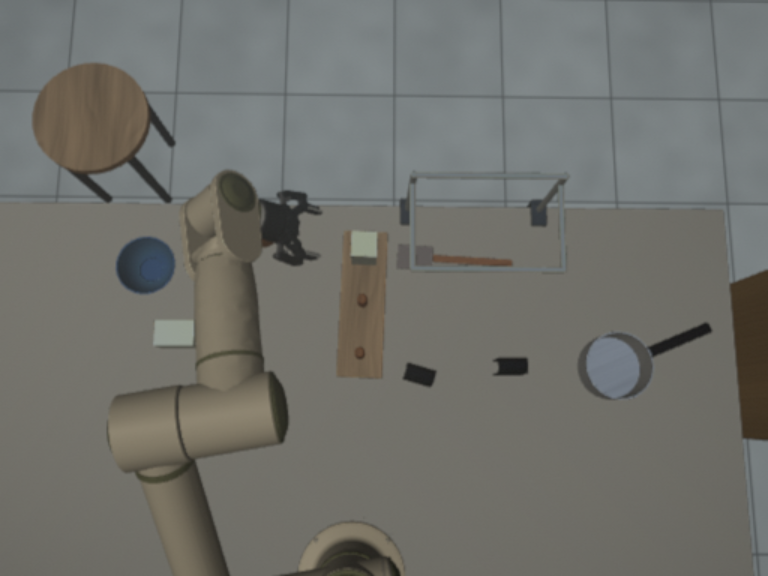

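```bash
python3 - <<'E'
from log import *
g=lambda b:grasp_t(485,277.6,1.462,back=b)
a,T=g(150); print(a,ik(a,T,[-.3,.5,1.8,.7,1.3,-.7]),ik(*g(0),[-.3,.5,1.8,.7,1.3,-.7]))
go([(a+[0,0,30],T),g(0)])
E
```

```text
[473.39877919 171.38858797 122.84312037] (array([-0.27691512,  0.41099092,  1.91281356,  0.86275399,  1.16231499,
       -0.66997308]), np.float64(3.789145446809401e-31), True, array([453.79668285,  -8.07238118, 303.37146061])) (array([-0.04087251,  0.66085943,  1.8827846 ,  1.10074988,  0.91292289,
       -0.78160109]), np.float64(6.751013070332052e-21), True, array([465.31352437,  97.36652227, 197.30544344]))
now [696.6  62.4 146.1] z [-0.021 -0.706 -0.708] y [ 0.999 -0.033  0.003] q [ 0.18  0.95  0.86 -0.76  1.55  0.31] F [-0.1  0.2 -0.7] w 1.007 t 6.75
   [0.003, 1.568, 0.084, 6.676, -22.67, -7.696] rows 12.6
   [0.002, 0.944, 0.051, 1.48, -3.697, -0.411] rows 7.6
   [0.001, 0.32, 0.017, 0.0, 0.0, 0.0] rows 2.6
  --
   [0.0, -0.0, -0.0, -2.121, -0.0, 17.121] rows 4.1
  --
```

Request:
{"method": "move_arm", "body": {"series": [[0.003,1.568,0.084,6.7,-22.7,-7.7,1],[0.003,1.568,0.084,6.7,-22.7,-7.7,1],[0.003,1.568,0.084,6.7,-22.7,-7.7,1],[0.003,1.568,0.084,6.7,-22.7,-7.7,1],[0.003,1.568,0.084,6.7,-22.7,-7.7,1]]}}

```text
time_s: 7.17
eef_pos: [507.4, 153.6, 150.8]
ee_rot: [0.058, 0.728, 0.681, -0.051]
force: [0.5, 0.8, 0.4]
grip_width: 0.998
```

Request:
{"method": "move_arm", "body": {"series": [[0.002,0.944,0.051,1.5,-3.7,-0.4,1],[0.002,0.944,0.051,1.5,-3.7,-0.4,1],[0.002,0.944,0.051,1.5,-3.7,-0.4,1],[0.002,0.944,0.051,1.5,-3.7,-0.4,1],[0.002,0.944,0.051,1.5,-3.7,-0.4,1]]}}

```text
time_s: 7.58
eef_pos: [471.5, 170.6, 152.0]
ee_rot: [-0.153, 0.721, 0.653, 0.176]
force: [0.0, 0.3, -0.8]
grip_width: 0.998
```

Request:
{"method": "move_arm", "body": {"series": [[0.001,0.32,0.017,0,0,0,1],[0.001,0.32,0.017,0,0,0,1],[0.001,0.32,0.017,0,0,0,1],[0.001,0.32,0.017,0,0,0,1],[0.001,0.32,0.017,0,0,0,1]]}}

```text
time_s: 8.0
eef_pos: [471.1, 169.6, 150.9]
ee_rot: [-0.257, 0.69, 0.613, 0.286]
force: [-0.2, -0.0, 0.1]
grip_width: 0.996
```

```bash
python3 - <<'E'
from log import *
C=look(); cv2.imwrite("pics/top7.png",cv2.resize(C[1]["frame"][110:290,90:290,::-1],(600,540)));cv2.imwrite("pics/side7.png",cv2.resize(C[0]["frame"][80:280,150:350,::-1],(600,600)))
W=soft_white(C)
for p in [(485,277.6,1.462),(504.6,387.7,1.59)]: 
  for k in(0,1): r=fit([C[k]],[W[k]],tumtop,np.array(p),np.array([4,4,.1])); print(k,r[0].round(2),r[1:])
log();g=lambda b:grasp_t(485,277.6,1.462,back=b); go([g(100),g(0)])
E
```

```text
0 [484.87 282.06   1.47] (np.float64(214.04684441287893), np.float64(217.2626838016834))
1 [485.93 278.44   1.46] (np.float64(152.22757056481956), np.float64(154.55104907144835))
0 [5.3937e+02 4.4252e+02 4.6000e-01] (np.float64(140.19480506218036), np.float64(180.26638852171837))
1 [505.16 388.19   1.58] (np.float64(110.84096813426798), np.float64(112.22786382309692))
now [471.4 170.7 151.9] z [ 0.08   0.704 -0.705] y [ 0.994 -0.113 -0.001] q [-0.28  0.35  1.9   0.84  1.21 -0.61] F [-0.1 -0.5  0.1] w 0.997 t 8.1
   [0.003, -0.003, -0.004, -2.005, 0.181, 7.116] rows 1.8
  --
   [0.0, 0.0, 0.0, 0.0, -0.0, 10.0] rows 2.4
  --
```

View pics/top7.png

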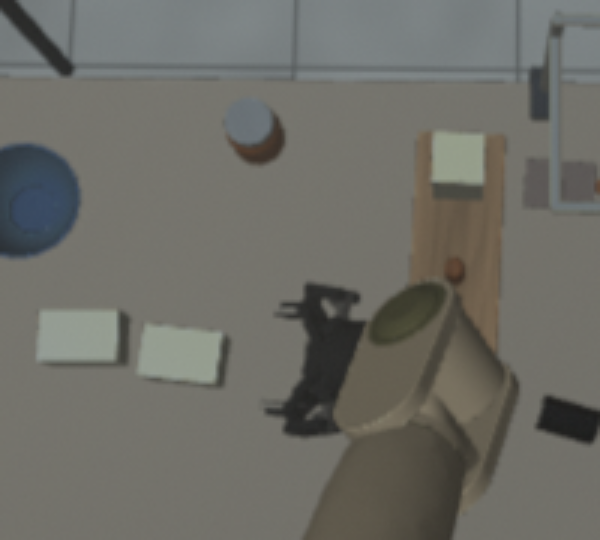

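View pics/side7.png

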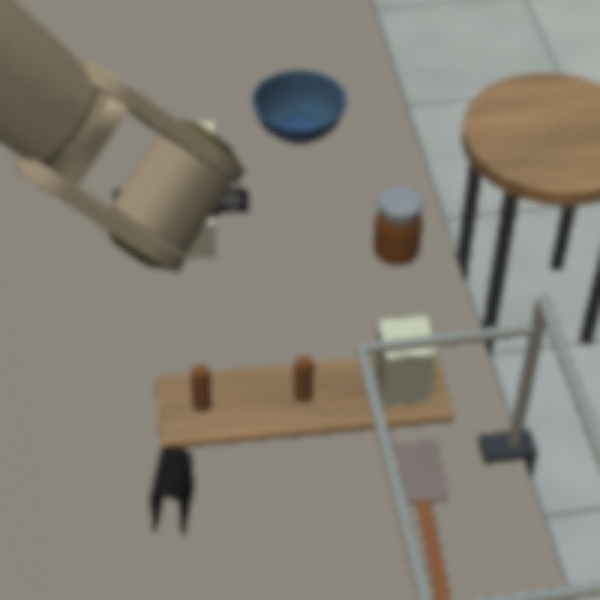

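Request:
{"method": "move_arm", "body": {"series": [[0,0,-0.004,-1,0.1,3.5,1],[0,0,-0.004,-2,0.2,7.1,1],[0,0,-0.004,-2,0.2,11,1],[0,0,-0.004,-2,0.2,14.5,1],[0,0,-0.004,-2,0.2,17,1]]}}

```text
time_s: 8.52
eef_pos: [484.3, 278.5, 16.1]
ee_rot: [-0.255, 0.687, 0.617, 0.285]
force: [0.2, 0.6, 0.0]
grip_width: 0.997
```

Request:
{"method": "move_arm", "body": {"series": [[0,0,0,0,0,0,1],[0,0,0,0,0,0,1]]}}

```text
time_s: 8.68
eef_pos: [483.3, 279.8, 15.8]
ee_rot: [-0.256, 0.687, 0.618, 0.284]
force: [0.1, -0.8, 0.5]
grip_width: 0.996
```

```bash
python3 - <<'E'
from log import *
log();g=lambda b:grasp_t(485,277.6,1.462,back=b); go([g(0)])
C=look(); cv2.imwrite("pics/top8.png",cv2.resize(C[1]["frame"][150:290,90:250,::-1],(640,560)))
E
```

```text
now [483.3 279.8  15.8] z [ 0.074  0.703 -0.707] y [ 0.995 -0.105  0.   ] q [-0.03  0.66  1.88  1.1   0.91 -0.78] F [ 0.1 -0.8  0.5] w 0.996 t 8.68
   [-0.003, 0.001, 0.003, -0.132, 0.187, -0.265] rows 0.1
  --
```

View pics/top8.png

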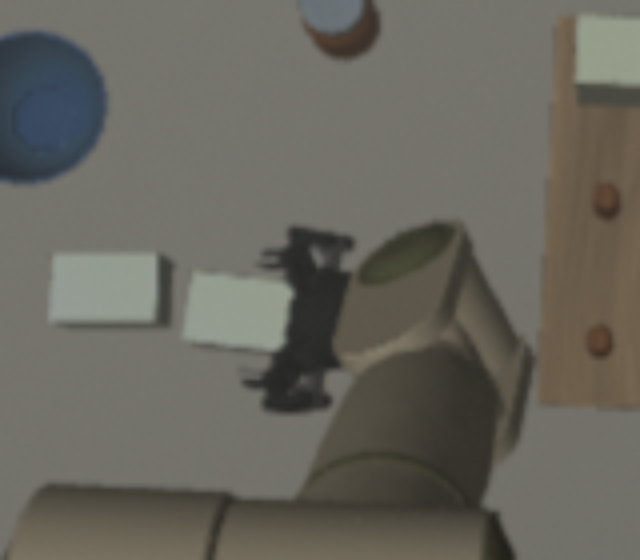

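Aligned: the fingers straddle the second tumbler. I'll raise 2 mm and close.

Request:
{"method": "move_arm", "body": {"series": [[0,0,0,-0.1,0.18,-0.25,0.8],[0,0,0,-0.1,0.18,-0.25,0.4],[0,0,0,-0.1,0.18,-0.25,0.4],[0,0,0,-0.1,0.18,-0.25,0.4],[0,0,0,-0.1,0.18,-0.25,0.4]]}}

```text
time_s: 9.2
eef_pos: [487.3, 275.0, 19.5]
ee_rot: [-0.254, 0.687, 0.617, 0.287]
force: [-1.7, -3.3, 7.6]
grip_width: 0.653
```

Request:
{"method": "move_arm", "body": {"series": [[0,0,0,2,0,-2,0.4],[0,0,0,5,0,-5,0.4],[0,0,0,8,0,-8,0.4],[0,0,0,9.2,0,-9.2,0.4],[0,0,0,9.2,0,-9.2,0.4]]}}

```text
time_s: 9.62
eef_pos: [488.4, 274.5, 154.1]
ee_rot: [-0.251, 0.686, 0.618, 0.29]
force: [0.6, 0.5, -0.9]
grip_width: 0.652
```

```bash
python3 - <<'E'
from log import *
log();go([place(1,165,CT)])
E
```

```text
now [488.4 274.5 154.1] z [ 0.087  0.703 -0.706] y [ 0.994 -0.11   0.014] q [-0.05  0.39  1.83  0.93  1.08 -0.47] F [ 0.6  0.5 -0.9] w 0.652 t 9.62
   [0.015, -1.571, -0.084, -19.801, 12.169, -21.011] rows 12.6
   [0.009, -0.947, -0.051, -9.612, 3.762, -1.817] rows 7.6
   [0.003, -0.323, -0.017, 0.0, 0.0, 0.0] rows 2.6
  --
```

Request:
{"method": "move_arm", "body": {"series": [[0.015,-1.571,-0.084,-19.8,12.2,-21,0.4],[0.015,-1.571,-0.084,-19.8,12.2,-21,0.4],[0.015,-1.571,-0.084,-19.8,12.2,-21,0.4],[0.015,-1.571,-0.084,-19.8,12.2,-21,0.4],[0.015,-1.571,-0.084,-19.8,12.2,-21,0.4]]}}

```text
time_s: 10.03
eef_pos: [547.5, 73.0, 159.0]
ee_rot: [-0.046, 0.732, 0.677, 0.063]
force: [0.2, 0.5, -1.7]
grip_width: 0.655
```

Request:
{"method": "move_arm", "body": {"series": [[0.009,-0.947,-0.051,-9.6,3.8,-1.8,0.4],[0.009,-0.947,-0.051,-9.6,3.8,-1.8,0.4],[0.009,-0.947,-0.051,-9.6,3.8,-1.8,0.4],[0.009,-0.947,-0.051,-9.6,3.8,-1.8,0.4],[0.009,-0.947,-0.051,-9.6,3.8,-1.8,0.4]]}}

```text
time_s: 10.45
eef_pos: [577.7, -29.1, 162.1]
ee_rot: [0.162, 0.705, 0.67, -0.166]
force: [-0.0, 0.1, -0.3]
grip_width: 0.649
```

```bash
python3 - <<'E'
from log import *
log();go([place(1,165,CT)])
E
```

```text
now [577.7 -29.1 162.1] z [-0.016 -0.451 -0.892] y [ 0.999 -0.05   0.007] q [-0.05  0.54  1.43 -0.5   1.21  0.19] F [-0.   0.1 -0.3] w 0.649 t 10.45
   [-0.004, -0.317, -0.017, 0.226, -0.036, -0.316] rows 2.5
  --
```

Request:
{"method": "move_arm", "body": {"series": [[-0.004,-0.317,-0.017,0.2,0,-0.3,0.4],[-0.004,-0.317,-0.017,0.2,0,-0.3,0.4],[-0.004,-0.317,-0.017,0.2,0,-0.3,0.4],[-0.004,-0.317,-0.017,0.2,0,-0.3,0.4],[-0.004,-0.317,-0.017,0.2,0,-0.3,0.4]]}}

```text
time_s: 10.87
eef_pos: [577.5, -25.8, 162.4]
ee_rot: [0.264, 0.664, 0.643, -0.275]
force: [-0.3, -0.9, 0.0]
grip_width: 0.654
```

```bash
python3 - <<'E'
from log import *
C=look(); log(); print(chk(C,578.4,-15.3,203)); go([place(1,165,CT)])
cv2.imwrite("pics/side9.png",cv2.resize(C[0]["frame"][130:280,190:360,::-1],(680,600)))
E
```

```text
(array([ 5.7650e+02, -1.6990e+01, -1.0000e-02,  2.0298e+02]), np.float64(17.8))
now [577.9 -26.7 164. ] z [-0.024 -0.705 -0.709] y [ 0.999 -0.035  0.   ] q [ 0.06  0.62  1.42 -0.81  1.31  0.4 ] F [-0.5  0.1 -0.4] w 0.652 t 10.97
   [-0.0, -0.002, -0.001, 0.072, -0.04, -0.068] rows 0.0
  --
```

View pics/side9.png

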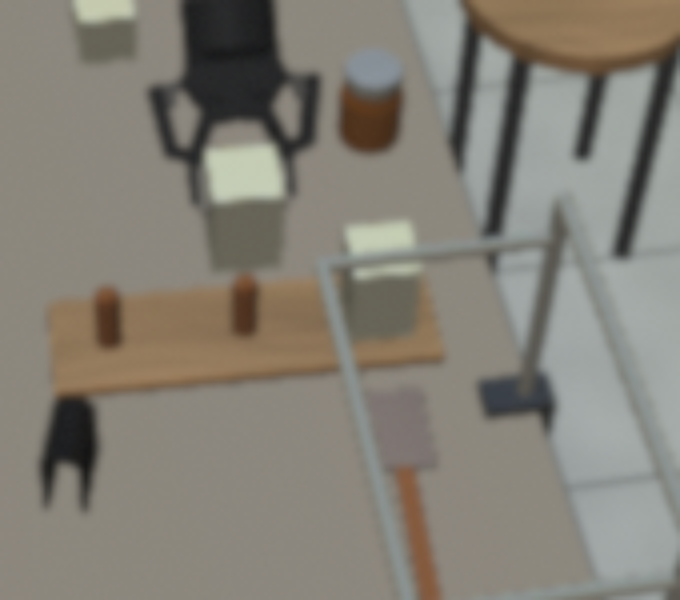

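Request:
{"method": "move_arm", "body": {"series": [[0,0,0,2,0,2,0.4],[0,0,0,4.2,0,4.2,0.4],[0,0,0,6,0,6,0.4],[0,0,0,7,0,7,0.4],[0,0,0,7.1,0,7.1,0.4]]}}

```text
time_s: 11.38
eef_pos: [577.0, -27.3, 61.5]
ee_rot: [0.264, 0.665, 0.642, -0.276]
force: [-1.0, -1.3, -1.5]
grip_width: 0.652
```

```bash
python3 - <<'E'
from log import *
C=look(); log(); print(chk(C,577.5,-15.3,103)); go([])
E
```

```text
(array([ 5.7677e+02, -1.7390e+01, -3.0000e-02,  1.0102e+02]), np.float64(16.7))
now [578.5 -27.   64.5] z [-0.024 -0.705 -0.709] y [ 0.999 -0.036  0.001] q [ 0.06  0.76  1.47 -0.86  1.18  0.55] F [ 0.5 -0.1 -0.8] w 0.654 t 11.48
```

Request:
{"method": "move_arm", "body": {"series": [[0,0,0,0.15,0,0.15,0.4],[0,0,0,0.25,0,0.25,0.4],[0,0,0,0.35,0,0.35,0.4],[0,0,0,0.35,0,0.35,0.4]]}}

```text
time_s: 11.82
eef_pos: [578.6, -26.9, 60.0]
ee_rot: [0.266, 0.665, 0.642, -0.274]
force: [0.2, -0.3, -1.1]
grip_width: 0.652
```

Request:
{"method": "move_arm", "body": {"series": [[0,0,0,0.08,0,0.08,0.4],[0,0,0,0.14,0,0.14,0.4],[0,0,0,0.14,0,0.14,0.4]]}}

```text
time_s: 12.07
eef_pos: [578.6, -26.9, 58.0]
ee_rot: [0.266, 0.665, 0.642, -0.274]
force: [0.8, 0.3, -1.7]
grip_width: 0.652
```

Request:
{"method": "move_arm", "body": {"series": [[0,0,0,0.08,0,0.08,0.4],[0,0,0,0.14,0,0.14,0.4],[0,0,0,0.14,0,0.14,0.4]]}}

```text
time_s: 12.32
eef_pos: [578.7, -26.8, 56.4]
ee_rot: [0.266, 0.665, 0.642, -0.274]
force: [-1.4, 1.3, 3.0]
grip_width: 0.653
```

Contact (force turned from −1 to +3 N). Releasing and backing off.

Request:
{"method": "move_arm", "body": {"series": [[0,0,0,0.05,0,0.05,0.7],[0,0,0,0.05,0,0.05,0.8],[0,0,0,0.05,0,0.05,1],[0,0,0,0.05,0,0.05,1],[0,0,0,0.05,0,0.05,1]]}}

```text
time_s: 12.73
eef_pos: [578.7, -26.9, 55.6]
ee_rot: [0.266, 0.665, 0.642, -0.274]
force: [0.2, -0.3, -0.0]
grip_width: 1.003
```

Request:
{"method": "move_arm", "body": {"series": [[0,0,0,0,0,-2,1],[0,0,0,0,0,-5,1],[0,0,0,0,0,-9,1],[0,0,0,0,0,-13,1],[0,0,0,0,0,-13,1]]}}

```text
time_s: 13.15
eef_pos: [583.7, 69.2, 153.2]
ee_rot: [0.269, 0.666, 0.642, -0.27]
force: [1.0, 0.4, 0.2]
grip_width: 1.004
```

```bash
python3 - <<'E'
from log import *
C=look(); log(); print(chk(C,577.5,-15.3,97),chk(C,693.5,-18.3,97))
W=soft_white(C); p=(504.6,387.7,1.59)
for k in(0,1): r=fit([C[k]],[W[k]],tumtop,np.array(p),np.array([4,4,.1])); print(k,r[0].round(2),r[1:])
cv2.imwrite("pics/side10.png",cv2.resize(C[0]["frame"][:,:,::-1],(768,576)))
cv2.imwrite("pics/top10.png",cv2.resize(C[1]["frame"][:,:,::-1],(768,576)))
g=lambda b:grasp_t(504.6,387.9,1.585,back=b); a,T=g(150)
for pp in (a+[0,0,30],g(0)[0]): print(ik(pp,T,[-.1,.5,1.8,.9,1.1,-.5]))
go([(a+[0,0,30],T)])
E
```

```text
(array([ 5.7768e+02, -1.6720e+01, -3.0000e-02,  9.6380e+01]), np.float64(11.4)) (array([ 6.9381e+02, -1.8430e+01, -1.0000e-02,  9.7260e+01]), np.float64(62.5))
0 [502.95 387.53   1.59] (np.float64(5.17223384660962), np.float64(6.82007983379596))
1 [503.97 403.23   1.62] (np.float64(111.198956739626), np.float64(143.1374428867137))
(array([-0.03104113,  0.47481488,  1.70137549,  0.86694932,  1.18520558,
       -0.48100901]), np.float64(5.750342964689593e-18), True, array([508.68154599, 100.5608215 , 333.36816578]))
(array([ 0.17286503,  0.75541801,  1.66167362,  1.06689826,  0.92285411,
       -0.60800598]), np.float64(1.2278238115232813e-22), True, array([507.17506988, 206.61613965, 197.30214838]))
now [582.   65.6 148.3] z [-0.021 -0.705 -0.709] y [ 0.999 -0.034  0.004] q [ 0.21  0.7   1.31 -0.77  1.42  0.49] F [-0.3  0.4 -0.3] w 0.999 t 13.25
   [0.004, 1.568, -0.053, 14.737, -8.311, -15.358] rows 12.6
   [0.003, 0.944, -0.032, 1.846, -0.694, -0.331] rows 7.6
   [0.001, 0.319, -0.011, 0.0, 0.0, 0.0] rows 2.6
  --
```

View pics/side10.png

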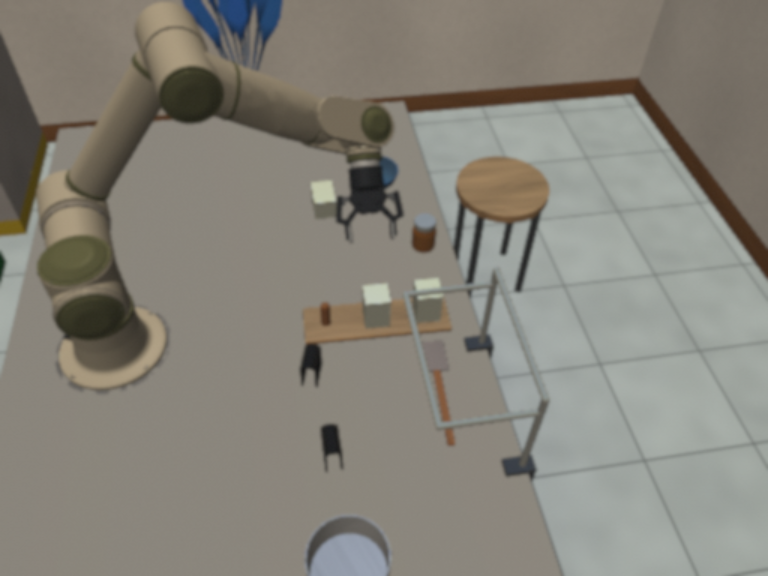

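View pics/top10.png

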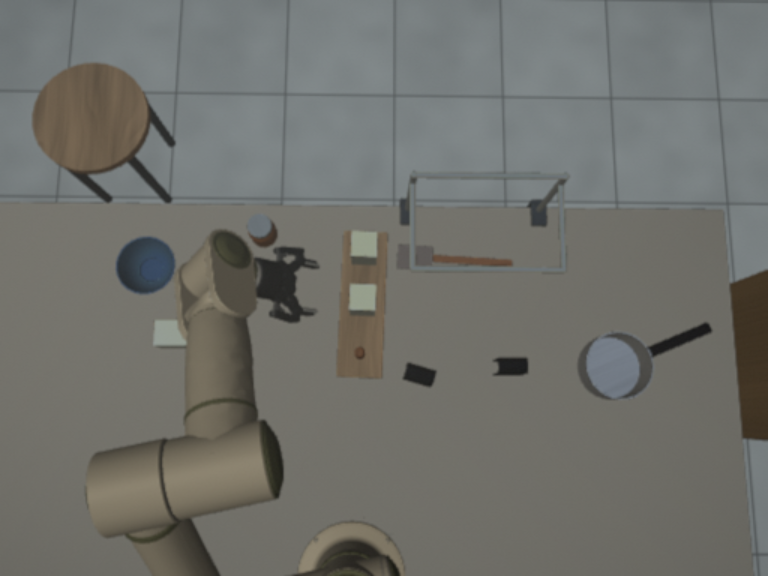

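Two tumblers are seated, with tops at 96.4 and 97.3 mm against 97 expected. The third hasn't moved. Going for it now.

Request:
{"method": "move_arm", "body": {"series": [[0.004,1.568,-0.053,14.7,-8.3,-15.4,1],[0.004,1.568,-0.053,14.7,-8.3,-15.4,1],[0.004,1.568,-0.053,14.7,-8.3,-15.4,1],[0.004,1.568,-0.053,14.7,-8.3,-15.4,1],[0.004,1.568,-0.053,14.7,-8.3,-15.4,1]]}}

```text
time_s: 13.67
eef_pos: [512.4, 262.3, 152.4]
ee_rot: [0.05, 0.711, 0.699, -0.058]
force: [0.2, 0.7, -0.2]
grip_width: 1.0
```

Request:
{"method": "move_arm", "body": {"series": [[0.003,0.944,-0.032,1.8,-0.7,-0.3,1],[0.003,0.944,-0.032,1.8,-0.7,-0.3,1],[0.003,0.944,-0.032,1.8,-0.7,-0.3,1],[0.003,0.944,-0.032,1.8,-0.7,-0.3,1],[0.003,0.944,-0.032,1.8,-0.7,-0.3,1]]}}

```text
time_s: 14.08
eef_pos: [505.9, 279.5, 152.2]
ee_rot: [-0.167, 0.688, 0.687, 0.163]
force: [0.7, 0.6, 0.0]
grip_width: 1.0
```

Request:
{"method": "move_arm", "body": {"series": [[0.001,0.319,-0.011,0,0,0,1],[0.001,0.319,-0.011,0,0,0,1],[0.001,0.319,-0.011,0,0,0,1],[0.001,0.319,-0.011,0,0,0,1],[0.001,0.319,-0.011,0,0,0,1]]}}

```text
time_s: 14.5
eef_pos: [505.8, 278.2, 150.8]
ee_rot: [-0.274, 0.651, 0.654, 0.269]
force: [-0.2, -0.8, 0.4]
grip_width: 0.997
```

```bash
python3 - <<'E'
from log import *
C=look(); W=soft_white(C); p=(504.6,387.7,1.59)
for k in(0,1): r=fit([C[k]],[W[k]],tumtop,np.array(p),np.array([4,4,.1])); print(k,r[0].round(2),r[1:])
log();g=lambda b:grasp_t(504.3,387.9,1.585,back=b,z=31); go([g(100),g(0)])
cv2.imwrite("pics/top11.png",cv2.resize(C[1]["frame"][130:290,70:270,::-1],(600,480)))
E
```

```text
0 [4.5245e+02 5.8607e+02 1.0000e-01] (np.float64(1.6942011834319528), np.float64(181.5219778112885))
1 [504.95 388.12   1.58] (np.float64(44.73989640147953), np.float64(46.134745520443005))
now [505.9 279.5 152.1] z [-0.007  0.709 -0.705] y [ 1.     0.009 -0.001] q [-0.04  0.47  1.71  0.87  1.18 -0.48] F [-0.1  0.3  0.5] w 1.002 t 14.6
   [0.003, -0.003, -0.004, -1.903, -0.02, 7.102] rows 1.8
  --
   [0.0, 0.0, 0.0, 0.0, -0.0, 10.0] rows 2.4
  --
```

View pics/top11.png

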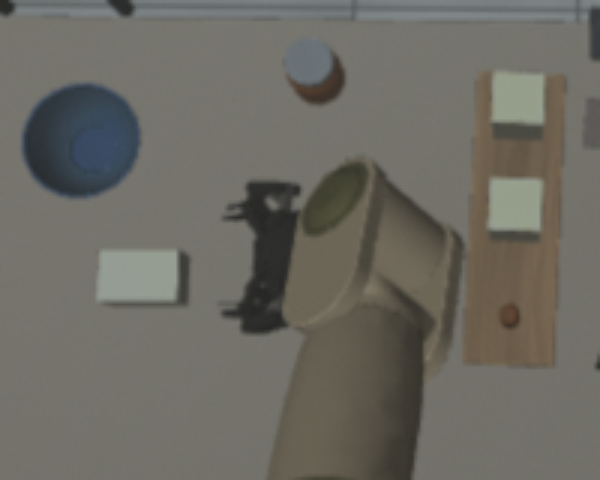

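Request:
{"method": "move_arm", "body": {"series": [[0,0,-0.004,-1,0,3.5,1],[0,0,-0.004,-1.9,0,7.1,1],[0,0,-0.004,-1.9,0,11,1],[0,0,-0.004,-1.9,0,14.5,1],[0,0,-0.004,-1.9,0,16.9,1]]}}

```text
time_s: 15.02
eef_pos: [503.3, 388.3, 17.4]
ee_rot: [-0.273, 0.648, 0.658, 0.269]
force: [-0.2, -0.3, -0.6]
grip_width: 1.003
```

Request:
{"method": "move_arm", "body": {"series": [[0,0,0,0,0,0,1],[0,0,0,0,0,0,1]]}}

```text
time_s: 15.18
eef_pos: [502.1, 389.5, 16.9]
ee_rot: [-0.273, 0.648, 0.659, 0.268]
force: [0.1, 0.2, 0.8]
grip_width: 0.999
```

```bash
python3 - <<'E'
from log import *
C=look(); 
log();g=lambda b:grasp_t(504.3,387.9,1.585,back=b,z=31); go([g(0)])
cv2.imwrite("pics/top12.png",cv2.resize(C[1]["frame"][150:270,70:230,::-1],(640,480)))
E
```

```text
now [503.8 388.2  18.6] z [-0.009  0.707 -0.707] y [1.    0.015 0.002] q [ 0.18  0.75  1.66  1.07  0.92 -0.61] F [ 0.8 -0.4  0.8] w 0.997 t 15.28
   [0.001, -0.0, 0.002, -0.135, 0.047, -0.02] rows 0.0
  --
```

View pics/top12.png

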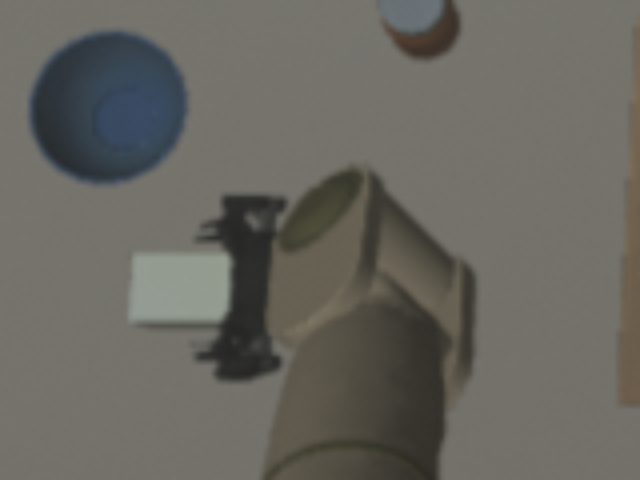

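Request:
{"method": "move_arm", "body": {"series": [[0,0,0,-0.1,0.05,0,0.8],[0,0,0,-0.1,0.05,0,0.4],[0,0,0,-0.1,0.05,0,0.4],[0,0,0,-0.1,0.05,0,0.4],[0,0,0,-0.1,0.05,0,0.4]]}}

```text
time_s: 15.7
eef_pos: [505.3, 387.1, 19.0]
ee_rot: [-0.272, 0.648, 0.658, 0.27]
force: [0.2, -3.9, 6.3]
grip_width: 0.651
```

Request:
{"method": "move_arm", "body": {"series": [[0,0,0,2,0,-2,0.4],[0,0,0,5,0,-5,0.4],[0,0,0,8,0,-8,0.4],[0,0,0,9.5,0,-9.5,0.4],[0,0,0,9.5,0,-9.5,0.4]]}}

```text
time_s: 16.12
eef_pos: [506.6, 387.1, 159.1]
ee_rot: [-0.269, 0.647, 0.659, 0.274]
force: [-0.0, -0.4, -0.6]
grip_width: 0.655
```

```bash
python3 - <<'E'
from log import *
log();go([place(0,165,CT)])
E
```

```text
now [506.6 387.1 159.1] z [-0.     0.709 -0.705] y [1.    0.013 0.013] q [ 0.17  0.52  1.61  0.92  1.08 -0.33] F [-0.  -0.4 -0.6] w 0.655 t 16.12
   [0.014, -1.574, 0.053, -28.405, -4.938, -29.334] rows 12.6
   [0.009, -0.949, 0.032, -19.86, -2.122, -3.519] rows 7.6
   [0.003, -0.325, 0.011, -0.0, 0.0, 0.0] rows 2.6
  --
```

Request:
{"method": "move_arm", "body": {"series": [[0.014,-1.574,0.053,-28.4,-4.9,-29.3,0.4],[0.014,-1.574,0.053,-28.4,-4.9,-29.3,0.4],[0.014,-1.574,0.053,-28.4,-4.9,-29.3,0.4],[0.014,-1.574,0.053,-28.4,-4.9,-29.3,0.4],[0.014,-1.574,0.053,-28.4,-4.9,-29.3,0.4]]}}

```text
time_s: 16.53
eef_pos: [483.3, 177.3, 158.8]
ee_rot: [-0.057, 0.707, 0.703, 0.053]
force: [-0.6, -0.4, -0.3]
grip_width: 0.651
```

Request:
{"method": "move_arm", "body": {"series": [[0.009,-0.949,0.032,-19.9,-2.1,-3.5,0.4],[0.009,-0.949,0.032,-19.9,-2.1,-3.5,0.4],[0.009,-0.949,0.032,-19.9,-2.1,-3.5,0.4],[0.009,-0.949,0.032,-19.9,-2.1,-3.5,0.4],[0.009,-0.949,0.032,-19.9,-2.1,-3.5,0.4]]}}

```text
time_s: 16.95
eef_pos: [461.1, -26.7, 162.9]
ee_rot: [0.159, 0.696, 0.68, -0.17]
force: [-0.6, -0.8, -0.9]
grip_width: 0.652
```

```bash
python3 - <<'E'
from log import *
log();go([place(0,165,CT)])
E
```

```text
now [461.1 -26.7 162.9] z [-0.02  -0.451 -0.892] y [ 1.    -0.025 -0.01 ] q [-0.06  0.31  1.78 -0.53  1.11  0.21] F [-0.6 -0.8 -0.9] w 0.652 t 16.95
   [-0.003, -0.317, 0.013, 0.397, 0.146, -0.315] rows 2.5
  --
```

Request:
{"method": "move_arm", "body": {"series": [[-0.003,-0.317,0.013,0.4,0.15,-0.3,0.4],[-0.003,-0.317,0.013,0.4,0.15,-0.3,0.4],[-0.003,-0.317,0.013,0.4,0.15,-0.3,0.4],[-0.003,-0.317,0.013,0.4,0.15,-0.3,0.4],[-0.003,-0.317,0.013,0.4,0.15,-0.3,0.4]]}}

```text
time_s: 17.37
eef_pos: [462.3, -21.4, 162.7]
ee_rot: [0.265, 0.664, 0.643, -0.275]
force: [0.1, -0.1, -0.8]
grip_width: 0.651
```

```bash
python3 - <<'E'
from log import *
C=look(); log(); print(chk(C,463.5,-11.4,203)); go([place(0,165,CT)])
cv2.imwrite("pics/side13.png",cv2.resize(C[0]["frame"][130:280,190:360,::-1],(680,600)))
E
```

```text
(array([ 4.6141e+02, -1.2060e+01, -3.0000e-02,  2.0603e+02]), np.float64(17.9))
now [462.7 -22.1 163.9] z [-0.024 -0.705 -0.708] y [ 0.999 -0.035  0.   ] q [ 0.09  0.41  1.76 -0.84  1.23  0.53] F [ 0.5 -0.2 -0.8] w 0.653 t 17.47
   [-0.0, -0.002, -0.001, 0.021, -0.008, -0.029] rows 0.0
  --
```

View pics/side13.png

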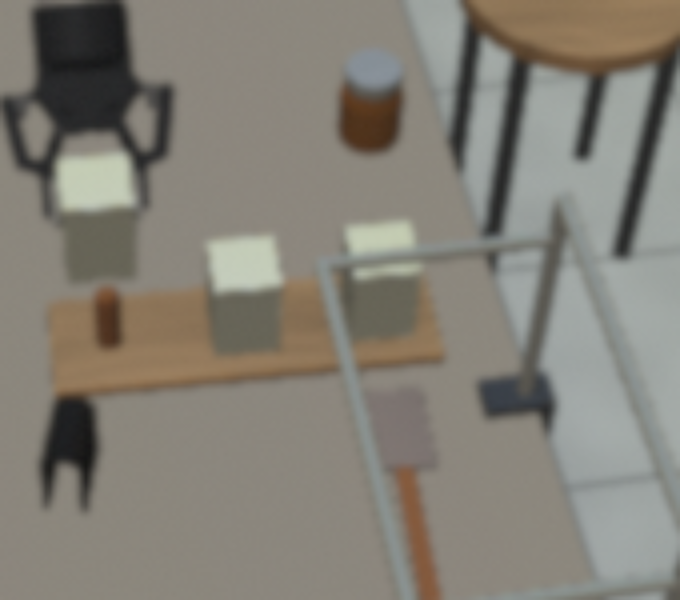

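Request:
{"method": "move_arm", "body": {"series": [[0,0,0,2,0,2,0.4],[0,0,0,4.2,0,4.2,0.4],[0,0,0,6,0,6,0.4],[0,0,0,7,0,7,0.4],[0,0,0,7.1,0,7.1,0.4]]}}

```text
time_s: 17.88
eef_pos: [461.8, -22.6, 61.6]
ee_rot: [0.263, 0.665, 0.642, -0.275]
force: [-0.5, -0.1, -0.4]
grip_width: 0.652
```

Request:
{"method": "move_arm", "body": {"series": [[0,0,0,0.05,0,0.05,0.4],[0,0,0,0.1,0,0.1,0.4],[0,0,0,0.1,0,0.1,0.4]]}}

```text
time_s: 18.13
eef_pos: [462.3, -22.8, 61.2]
ee_rot: [0.264, 0.666, 0.642, -0.275]
force: [-0.1, -0.6, -0.3]
grip_width: 0.65
```

```bash
python3 - <<'E'
from log import *
C=look(); log(); print(chk(C,463.5,-11.4,102)); go([])
E
```

```text
(array([ 4.6111e+02, -1.2660e+01, -2.0000e-02,  1.0368e+02]), np.float64(15.3))
now [462.2 -22.6  61.1] z [-0.027 -0.704 -0.71 ] y [ 0.999 -0.036 -0.002] q [ 0.09  0.59  1.82 -0.92  1.08  0.72] F [-0.1 -0.3 -1. ] w 0.649 t 18.23
```

Request:
{"method": "move_arm", "body": {"series": [[0,0,0,0.15,0,0.15,0.4],[0,0,0,0.25,0,0.25,0.4],[0,0,0,0.35,0,0.35,0.4],[0,0,0,0.35,0,0.35,0.4]]}}

```text
time_s: 18.57
eef_pos: [462.1, -22.6, 55.9]
ee_rot: [0.264, 0.665, 0.642, -0.275]
force: [-0.5, 0.4, -1.1]
grip_width: 0.652
```

Request:
{"method": "move_arm", "body": {"series": [[0,0,0,0.06,0,0.06,0.4],[0,0,0,0.1,0,0.1,0.4],[0,0,0,0.1,0,0.1,0.4]]}}

```text
time_s: 18.82
eef_pos: [462.0, -22.6, 54.4]
ee_rot: [0.264, 0.665, 0.642, -0.275]
force: [-0.3, -0.5, -0.2]
grip_width: 0.653
```

Request:
{"method": "move_arm", "body": {"series": [[0,0,0,0.06,0,0.06,0.4],[0,0,0,0.1,0,0.1,0.4],[0,0,0,0.1,0,0.1,0.4]]}}

```text
time_s: 19.07
eef_pos: [462.2, -22.6, 54.0]
ee_rot: [0.264, 0.665, 0.642, -0.275]
force: [-2.8, 5.1, 9.7]
grip_width: 0.649
```

Contact at 9.7 N. Releasing and backing off.

Request:
{"method": "move_arm", "body": {"series": [[0,0,0,0,0,0,0.7],[0,0,0,0,0,0,0.8],[0,0,0,0,0,0,1],[0,0,0,0,0,0,1],[0,0,0,0,0,0,1]]}}

```text
time_s: 19.48
eef_pos: [462.1, -22.6, 53.9]
ee_rot: [0.264, 0.665, 0.642, -0.275]
force: [-0.2, -0.6, -0.4]
grip_width: 0.999
```

Request:
{"method": "move_arm", "body": {"series": [[0,0,0,0,0,-2,1],[0,0,0,0,0,-5,1],[0,0,0,0,0,-9,1],[0,0,0,0,0,-13,1],[0,0,0,0,0,-13,1]]}}

```text
time_s: 19.9
eef_pos: [467.7, 72.9, 150.6]
ee_rot: [0.267, 0.665, 0.642, -0.271]
force: [1.6, -0.1, 0.4]
grip_width: 0.997
```

```bash
cat >> log.py <<'E'
def fitg(C,p,ks=(0,1)):
    D=soft_dark(C); r=fit([C[k] for k in ks],[D[k] for k in ks],grp,np.array(p,float),np.array([4,4,.1,3][:len(p)])); return r[0].round(2),round(r[1],1)
def down(x,y,z,yaw):  # tool down, jaw (tool y) along grip x axis (yaw)
    yv=np.array([np.cos(yaw),np.sin(yaw),0]); zv=np.array([0,0,-1.]); return np.array([x,y,z]),Rn.from_matrix(np.c_[np.cross(yv,zv),yv,zv])
E
python3 - <<'E'
from log import *
C=look(); log(); print(chk(C,462,-11.4,97),chk(C,577.5,-15.3,97),chk(C,693.5,-18.3,97))
for p in [(418.6,-139.2,-.25),(438.2,-337.1,0)]:
    for ks in((0,1),(0,),(1,)): print(ks,fitg(C,p,ks))
cv2.imwrite("pics/side14.png",cv2.resize(C[0]["frame"][:,:,::-1],(768,576)))
cv2.imwrite("pics/top14.png",cv2.resize(C[1]["frame"][:,:,::-1],(768,576)))
go([down(418.6,-139.2,150,-.25)])
E
```

```text
(array([ 4.6108e+02, -1.2170e+01, -3.0000e-02,  9.6640e+01]), np.float64(10.9)) (array([ 5.7763e+02, -1.6680e+01, -3.0000e-02,  9.6310e+01]), np.float64(11.2)) (array([ 6.939e+02, -1.825e+01, -2.000e-02,  9.701e+01]), np.float64(62.7))
(0, 1) (array([ 4.1860e+02, -1.3933e+02, -2.3000e-01]), np.float64(34.6))
(0,) (array([ 4.1837e+02, -1.3810e+02, -2.2000e-01]), np.float64(25.3))
(1,) (array([ 4.1914e+02, -1.3974e+02, -2.8000e-01]), np.float64(7.0))
(0, 1) (array([ 4.3818e+02, -3.3705e+02, -2.0000e-02]), np.float64(29.0))
(0,) (array([ 4.3784e+02, -3.3751e+02, -2.0000e-02]), np.float64(19.3))
(1,) (array([ 4.3877e+02, -3.3685e+02,  3.0000e-02]), np.float64(7.5))
now [465.9  69.8 146.5] z [-0.025 -0.705 -0.709] y [ 0.999 -0.035 -0.   ] q [ 0.27  0.51  1.66 -0.76  1.34  0.63] F [ 0.7 -0.7 -0.3] w 0.995 t 20.0
   [0.084, 0.78, 0.204, -15.172, -3.998, 14.596] rows 6.5
   [0.019, 0.179, 0.047, -0.572, -0.012, 0.094] rows 1.5
  --
```

View pics/side14.png

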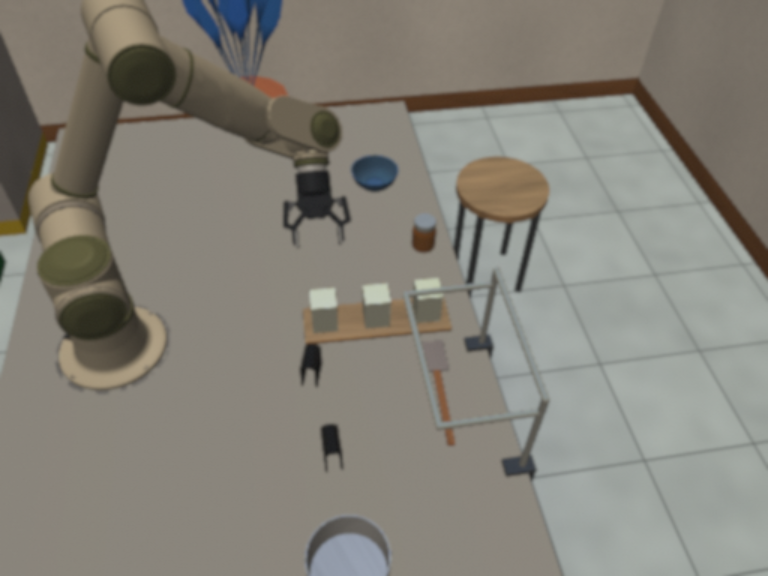

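View pics/top14.png

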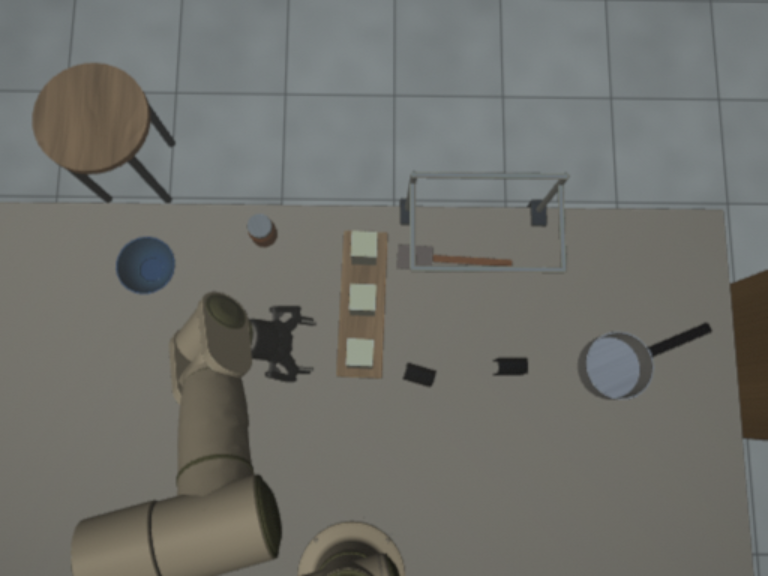

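```bash
python3 - <<'E'
from log import *
for P in [(418.6,-139.2,26,-.25),(618.5,-200,260,0),(618.5,-200,166,0),(438,-337,26,0),(618.5,-335,260,0),(618.5,-335,166,0)]:
    q,c,ok,w=ik(*down(*P),[-.3,.5,1.5,0,1.2,-.3]); print(P,q.round(2),ok,w.round(0))
go([down(418.6,-139.3,180,-.245),down(418.6,-139.3,70,-.245),down(418.6,-139.3,26,-.245)])
E
```

```text
(418.6, -139.2, 26, -0.25) [-0.59  0.43  1.96  0.    0.75 -0.34] True [ 419. -139.  281.]
(618.5, -200, 260, 0) [-0.49  0.59  1.01  0.    1.54 -0.49] True [ 618. -200.  515.]
(618.5, -200, 166, 0) [-0.49  0.64  1.17  0.    1.33 -0.49] True [ 618. -200.  421.]
(438, -337, 26, 0) [-0.87  0.62  1.63 -0.    0.9  -0.87] True [ 438. -337.  281.]
(618.5, -335, 260, 0) [-0.66  0.74  0.77 -0.    1.64 -0.66] True [ 618. -335.  515.]
(618.5, -335, 166, 0) [-0.66  0.77  0.94 -0.    1.43 -0.66] True [ 618. -335.  421.]
now [465.9  69.8 146.5] z [-0.025 -0.705 -0.709] y [ 0.999 -0.035 -0.   ] q [ 0.27  0.51  1.66 -0.76  1.34  0.63] F [ 0.7 -0.7 -0.3] w 0.995 t 20.0
   [0.082, 0.78, 0.199, -17.295, -3.998, 12.477] rows 6.5
   [0.019, 0.178, 0.045, -0.847, -0.018, 0.019] rows 1.5
  --
   [0.0, 0.0, 0.0, 0.0, -0.0, 11.0] rows 2.6
  --
   [0.0, -0.0, 0.0, -0.0, -0.0, 4.4] rows 1.1
  --
```

Request:
{"method": "move_arm", "body": {"series": [[0.082,0.78,0.199,-17.3,-4,12.5,1],[0.082,0.78,0.199,-17.3,-4,12.5,1],[0.082,0.78,0.199,-17.3,-4,12.5,1],[0.082,0.78,0.199,-17.3,-4,12.5,1],[0.082,0.78,0.199,-17.3,-4,12.5,1]]}}

```text
time_s: 20.42
eef_pos: [422.4, -118.5, 175.6]
ee_rot: [0.074, 0.767, 0.633, -0.08]
force: [0.9, -0.8, 0.2]
grip_width: 0.999
```

Request:
{"method": "move_arm", "body": {"series": [[0.019,0.178,0.045,-0.8,0,0,1],[0.019,0.178,0.045,-0.8,0,0,1],[0.019,0.178,0.045,-0.8,0,0,1],[0.019,0.178,0.045,-0.8,0,0,1]]}}

```text
time_s: 20.75
eef_pos: [419.9, -127.1, 176.3]
ee_rot: [0.011, 0.786, 0.618, -0.017]
force: [0.1, -0.8, 0.3]
grip_width: 0.997
```

```bash
python3 - <<'E'
from log import *
C=look(); log(); go([down(418.6,-139.3,75,-.245),down(418.6,-139.3,26,-.245)])
print(fitg(C,(418.6,-139.2,-.25)))
cv2.imwrite("pics/top15.png",cv2.resize(C[1]["frame"][150:290,210:370,::-1],(640,560)))
cv2.imwrite("pics/side15.png",cv2.resize(C[0]["frame"][130:330,150:350,::-1],(600,600)))
E
```

```text
now [ 420.4 -125.6  176.5] z [-0.012 -0.039 -0.999] y [ 0.972 -0.233 -0.003] q [-0.53  0.18  1.82 -0.04  1.13 -0.28] F [ 0.1  1.  -1.2] w 1.001 t 20.85
   [-0.003, 0.041, 0.01, -0.953, 0.168, 10.2] rows 2.5
  --
   [0.0, -0.0, -0.0, -0.0, -0.0, 4.9] rows 1.2
  --
(array([ 4.1681e+02, -1.3583e+02, -1.7000e-01]), np.float64(292.3))
```

View pics/top15.png

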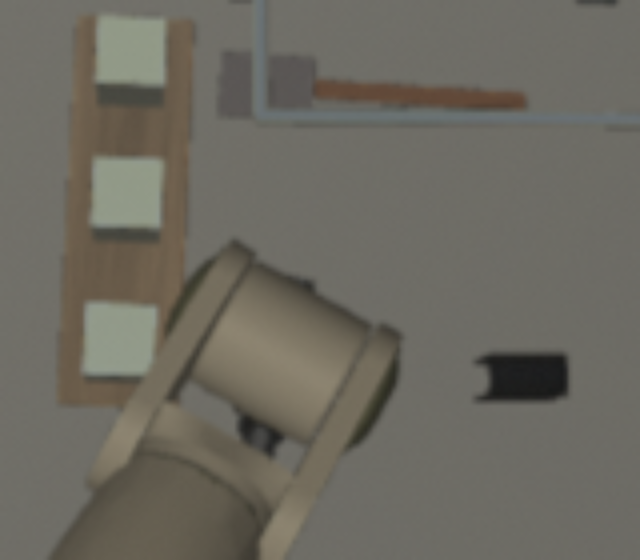

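View pics/side15.png

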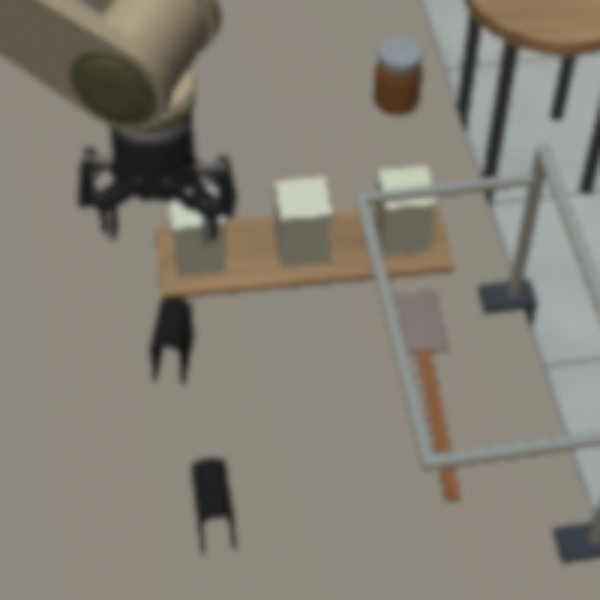

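Request:
{"method": "move_arm", "body": {"series": [[0,0.041,0.01,-0.9,0.17,2.5,1],[0,0.041,0.01,-0.95,0.17,6,1],[0,0.041,0.01,-0.95,0.17,9.5,1],[0,0.041,0.01,-0.95,0.17,9.5,1],[0,0.041,0.01,-0.95,0.17,9.5,1]]}}

```text
time_s: 21.27
eef_pos: [418.3, -137.7, 81.5]
ee_rot: [-0.002, 0.788, 0.616, -0.002]
force: [-0.8, 0.1, -0.2]
grip_width: 0.998
```

```bash
python3 - <<'E'
from log import *
C=look(); log(); go([down(418.6,-139.3,26,-.245)])
print(fitg(C,(418.6,-139.2,-.25)))
cv2.imwrite("pics/side16.png",cv2.resize(C[0]["frame"][180:280,170:270,::-1],(600,600)))
E
```

```text
now [ 419.7 -138.8   83.6] z [-0.001 -0.001 -1.   ] y [ 0.97  -0.241 -0.   ] q [-0.58  0.32  1.92 -0.    0.9  -0.34] F [-0.6 -0.6 -0.3] w 0.999 t 21.37
   [-0.0, 0.001, 0.001, -0.062, -0.093, 5.764] rows 1.4
  --
(array([ 4.1730e+02, -1.3777e+02, -2.0000e-01]), np.float64(620.6))
```

View pics/side16.png

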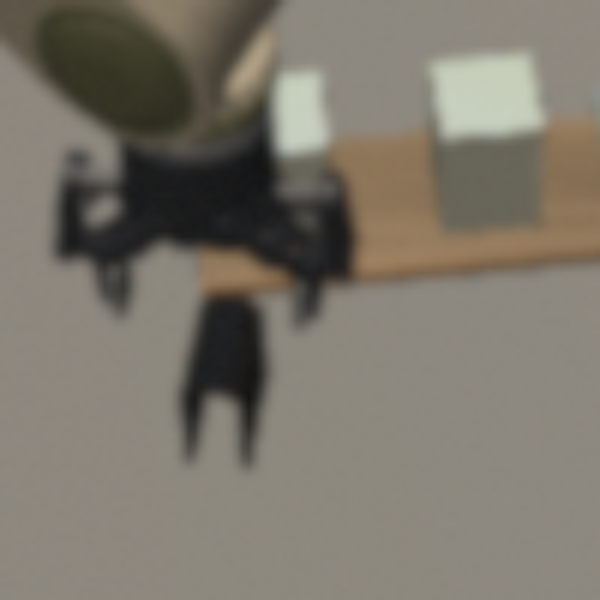

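Request:
{"method": "move_arm", "body": {"series": [[0,0,0,-0.05,-0.1,3,1],[0,0,0,-0.05,-0.1,5.6,1],[0,0,0,-0.05,-0.1,5.7,1],[0,0,0,-0.05,-0.1,5.7,1]]}}

```text
time_s: 21.7
eef_pos: [419.0, -139.1, 27.7]
ee_rot: [0.0, 0.788, 0.616, -0.001]
force: [-0.2, 0.3, 0.5]
grip_width: 0.999
```

Request:
{"method": "move_arm", "body": {"series": [[0,0,0,0,0,0,0.6],[0,0,0,0,0,0,0.2],[0,0,0,0,0,0,0.2],[0,0,0,0,0,0,0.2],[0,0,0,0,0,0,0.2]]}}

```text
time_s: 22.12
eef_pos: [419.6, -139.4, 28.5]
ee_rot: [0.001, 0.788, 0.616, -0.0]
force: [0.4, 1.6, 6.7]
grip_width: 0.396
```

Request:
{"method": "move_arm", "body": {"series": [[0,0,0,0,0,0,0.2],[0,0,0,0,0,0,0.2],[0,0,0,0,0,0,0.2]]}}

```text
time_s: 22.37
eef_pos: [419.6, -139.5, 28.6]
ee_rot: [0.001, 0.788, 0.616, -0.0]
force: [-0.4, -0.2, 2.1]
grip_width: 0.396
```

```bash
python3 - <<'E'
from log import *
go([])
E
```

```text
now [ 419.6 -139.5   28.6] z [ 0.001 -0.003 -1.   ] y [ 0.971 -0.241  0.002] q [-0.59  0.43  1.96 -0.    0.75 -0.34] F [-0.4 -0.2  2.1] w 0.396 t 22.37
```

Request:
{"method": "move_arm", "body": {"series": [[0,0,0,0,0,-2,0.2],[0,0,0,0,0,-6,0.2],[0,0,0,0,0,-12,0.2],[0,0,0,0,0,-18,0.2],[0,0,0,0,0,-24,0.2]]}}

```text
time_s: 22.78
eef_pos: [418.8, -138.6, 215.5]
ee_rot: [0.001, 0.788, 0.616, -0.001]
force: [0.4, -0.3, -0.7]
grip_width: 0.406
```

```bash
python3 - <<'E'
from log import *
C=look(); log(); go([down(618.5,-200,265,0)])
cv2.imwrite("pics/side17.png",cv2.resize(C[0]["frame"][130:330,150:350,::-1],(600,600)))
E
```

```text
now [ 421.4 -140.2  219.3] z [ 0.01  -0.009 -1.   ] y [ 0.971 -0.24   0.012] q [-0.59  0.14  1.75 -0.    1.24 -0.34] F [ 0.2 -0.2 -1.6] w 0.398 t 22.88
   [0.011, 0.008, -0.243, -1.094, 20.626, -4.317] rows 5.1
   [0.0, 0.0, 0.0, -0.071, 0.235, -0.055] rows 0.1
  --
```

View pics/side17.png

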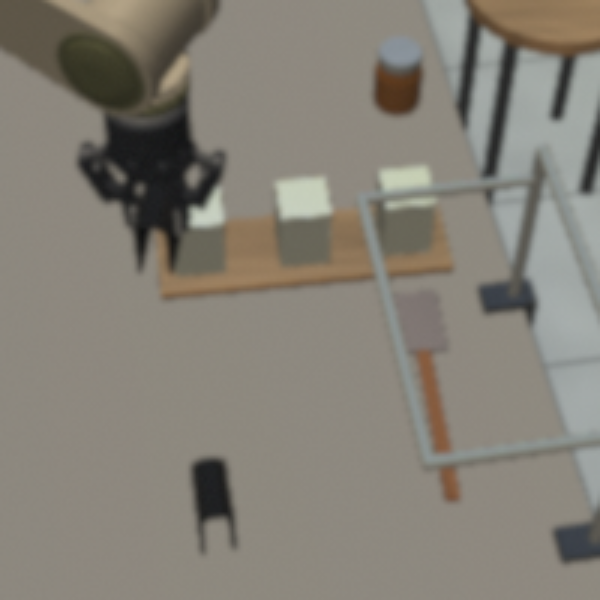

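Request:
{"method": "move_arm", "body": {"series": [[0,0,0,0,0,-4.1,0.2],[0.011,0.008,-0.243,0,4,-4.3,0.2],[0.011,0.008,-0.243,-0.6,8,-4.3,0.2],[0.011,0.008,-0.243,-0.8,12,-4.3,0.2],[0.011,0.008,-0.243,-1.1,16,-4.3,0.2]]}}

```text
time_s: 23.3
eef_pos: [575.0, -189.2, 263.3]
ee_rot: [-0.0, 0.707, 0.707, 0.0]
force: [-0.4, 0.8, 0.1]
grip_width: 0.399
```

```bash
python3 - <<'E'
from log import *
log(); go([down(618.5,-200,265,0)])
E
```

```text
now [ 575.  -189.2  263.3] z [-0.     0.001 -1.   ] y [ 1.     0.001 -0.   ] q [-0.51  0.48  1.18  0.    1.49 -0.51] F [-0.4  0.8  0.1] w 0.399 t 23.3
   [-0.0, -0.001, 0.001, -1.08, 4.346, -0.177] rows 1.1
  --
```

Request:
{"method": "move_arm", "body": {"series": [[0,0,0,-0.5,2,-0.2,0.2],[0,0,0,-1.1,4.3,-0.2,0.2],[0,0,0,-1.1,4.3,-0.2,0.2],[0,0,0,-1.1,4.3,-0.2,0.2],[0,0,0,-1.1,4.3,-0.2,0.2]]}}

```text
time_s: 23.72
eef_pos: [617.6, -200.0, 264.3]
ee_rot: [-0.001, 0.707, 0.707, -0.0]
force: [0.4, 0.5, -1.1]
grip_width: 0.402
```

```bash
python3 - <<'E'
from log import *
C=look(); log(); go([])
for n,(c,b) in {"side":(C[0],(170,300,230,350)),"top":(C[1],(130,220,240,400))}.items():
    f=c["frame"][b[0]:b[1],b[2]:b[3],::-1]; k=5 if n=="side" else 5; cv2.imwrite(f"pics/{n}18.png",cv2.resize(f,None,fx=k-.4,fy=k-.4,interpolation=cv2.INTER_CUBIC))
E
```

```text
now [ 617.4 -200.   265.4] z [-0.001  0.001 -1.   ] y [ 1.     0.001 -0.001] q [-0.49  0.58  1.01  0.    1.55 -0.49] F [0.1 0.3 0.4] w 0.399 t 23.82
```

View pics/side18.png

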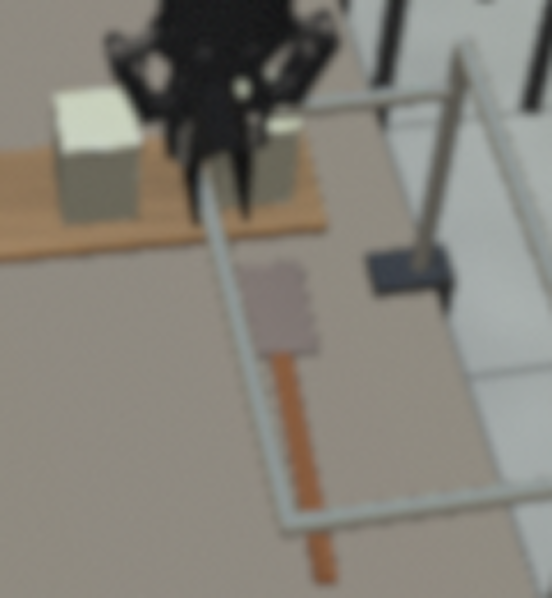

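View pics/top18.png

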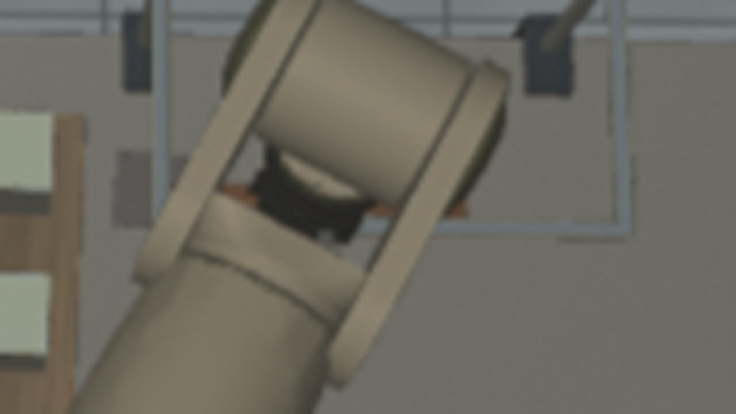

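```bash
python3 - <<'E'
from log import *
C0=[dict(np.load(f"{n}0.npz")) for n in("side","top")]
# project model bar centreline, sample profiles perpendicular
for k,c in enumerate(C0):
    g=c["frame"].astype(float).sum(2)/3; bl=c["frame"][:,:,2].astype(float)-c["frame"][:,:,0]
    res=[]
    for y in np.arange(-400,-130,15):
        xs=np.arange(595,645,1.); uv=proj(c,np.c_[xs,0*xs+y,0*xs+200]).astype(np.float32)
        v=cv2.remap(bl.astype(np.float32),uv[:,0].reshape(-1,1),uv[:,1].reshape(-1,1),cv2.INTER_LINEAR).ravel()
        w=v-np.median(v[[0,1,2,3,4,5,-1,-2,-3,-4,-5]]); w[w<w.max()*.3]=0; res.append((w*xs).sum()/w.sum())
    print(k,np.round(res,1))
C=look()
for uv in [(272.8,218.3),(283.3,216.7)]: print(unproj(C[0],uv,236.8).round(1))
p,R,s=pose(); D=soft_dark(C)
z=p[2]+6.4-35
print([proj(C[0],b)[[0,1,4,5]].round(1).tolist() for b in grp((617.4,-200,0,z))[:2]])
E
```

```text
0 [618.2 618.5 618.6 618.5 618.5 618.5 618.8 618.9 618.8 618.9 618.6 618.6
 618.5 618.2 618.2 618.4 618.2 618.2]
1 [618.9 618.9 618.8 618.5 618.8 618.8 618.2 618.2 618.6 618.6 618.5 618.8
 619.  618.9 618.7 618.8 619.  619.3]
[ 602.5 -231.1  236.8]
[ 632.2 -230.1  236.8]
[[[272.1, 218.6], [273.2, 204.0], [273.5, 218.4], [274.6, 203.8]], [[282.8, 217.2], [284.3, 202.6], [284.2, 217.1], [285.8, 202.5]]]
```

Request:
{"method": "move_arm", "body": {"series": [[0,0,0,0,0.12,1,0.2],[0,0,0,0,0.12,3,0.2],[0,0,0,0,0.12,5,0.2],[0,0,0,0,0.12,7,0.2],[0,0,0,0,0.12,8,0.2]]}}

```text
time_s: 24.33
eef_pos: [617.7, -199.5, 182.6]
ee_rot: [-0.002, 0.707, 0.707, -0.0]
force: [0.2, -0.4, -1.8]
grip_width: 0.397
```

```bash
python3 - <<'E'
from log import *
C=look(); log(); go([])
f=C[0]["frame"][170:300,230:350,::-1]; cv2.imwrite("pics/side19.png",cv2.resize(f,None,fx=4.6,fy=4.6,interpolation=cv2.INTER_CUBIC))
E
```

```text
now [ 618.  -199.7  183.8] z [-0.003  0.002 -1.   ] y [ 1.     0.001 -0.003] q [-0.49  0.63  1.14  0.    1.37 -0.49] F [-0.7  0.3  0.1] w 0.4 t 24.43
```

View pics/side19.png

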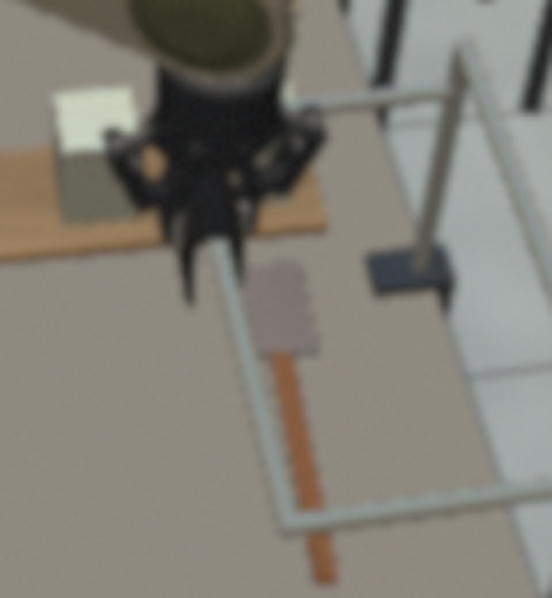

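Request:
{"method": "move_arm", "body": {"series": [[0,0,0,0,0.05,0.5,0.2],[0,0,0,0,0.05,0.9,0.2],[0,0,0,0,0.05,1.3,0.2],[0,0,0,0,0.05,1.3,0.2]]}}

```text
time_s: 24.77
eef_pos: [618.3, -199.6, 170.3]
ee_rot: [-0.002, 0.707, 0.707, -0.0]
force: [-0.2, 0.1, -0.6]
grip_width: 0.4
```

Request:
{"method": "move_arm", "body": {"series": [[0,0,0,0,0,0.1,0.2],[0,0,0,0,0,0.15,0.2],[0,0,0,0,0,0.15,0.2]]}}

```text
time_s: 25.02
eef_pos: [618.4, -199.6, 168.9]
ee_rot: [-0.002, 0.707, 0.707, -0.0]
force: [0.5, 1.0, 0.3]
grip_width: 0.396
```

Request:
{"method": "move_arm", "body": {"series": [[0,0,0,0,0,0.08,0.2],[0,0,0,0,0,0.12,0.2],[0,0,0,0,0,0.12,0.2]]}}

```text
time_s: 25.27
eef_pos: [618.5, -199.7, 168.4]
ee_rot: [-0.002, 0.707, 0.707, -0.0]
force: [-1.5, 0.5, 2.5]
grip_width: 0.396
```

Request:
{"method": "move_arm", "body": {"series": [[0,0,0,0,0,0,0.5],[0,0,0,0,0,0,0.6],[0,0,0,0,0,0,0.8],[0,0,0,0,0,0,0.9],[0,0,0,0,0,0,0.9]]}}

```text
time_s: 25.68
eef_pos: [618.5, -199.7, 168.2]
ee_rot: [-0.002, 0.707, 0.707, -0.0]
force: [0.1, -0.3, -0.5]
grip_width: 0.897
```

Request:
{"method": "move_arm", "body": {"series": [[0,0,0,0,0,-2,0.9],[0,0,0,0,0,-5,0.9],[0,0,0,0,0,-8,0.9],[0,0,0,0,0,-11,1],[0,0,0,0,0,-11,1]]}}

```text
time_s: 26.1
eef_pos: [620.0, -200.5, 285.0]
ee_rot: [0.003, 0.707, 0.707, 0.001]
force: [-0.7, -0.8, 0.9]
grip_width: 1.0
```

```bash
python3 - <<'E'
from log import *
C=look(); log(); go([down(438.3,-337.1,180,0)])
print(fitg(C,(438.2,-337.1,0)),fitg(C,(438.2,-337.1,0),(0,)))
f=C[0]["frame"][170:320,210:360,::-1]; cv2.imwrite("pics/side20.png",cv2.resize(f,None,fx=4,fy=4,interpolation=cv2.INTER_CUBIC))
E
```

```text
now [ 619.  -200.   279.1] z [-0.001  0.001 -1.   ] y [ 1.     0.001 -0.001] q [-0.49  0.58  0.97  0.    1.59 -0.49] F [ 0.2  0.2 -1.1] w 1.002 t 26.2
   [-0.001, -0.001, 0.001, -13.71, -18.064, 9.912] rows 5.9
   [0.0, 0.0, 0.0, -2.16, -2.846, 1.561] rows 0.9
  --
(array([ 4.3826e+02, -3.3710e+02, -2.0000e-02]), np.float64(30.7)) (array([ 4.3795e+02, -3.3760e+02, -2.0000e-02]), np.float64(22.7))
```

View pics/side20.png

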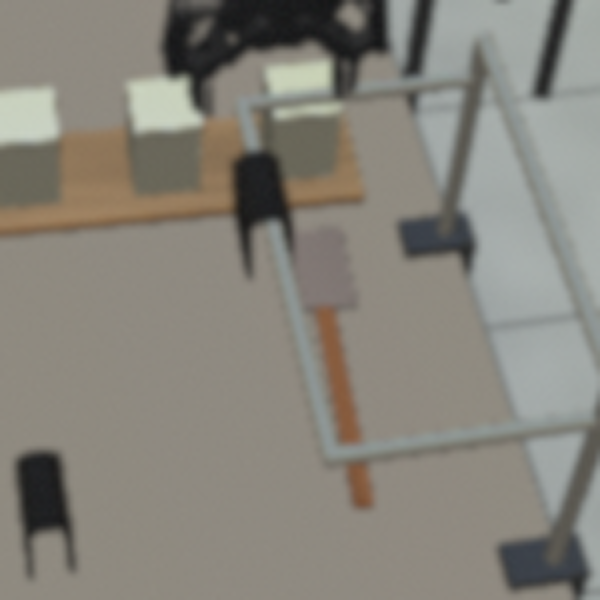

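Request:
{"method": "move_arm", "body": {"series": [[0,0,0,-13.7,-18.1,9.9,1],[0,0,0,-13.7,-18.1,9.9,1],[0,0,0,-13.7,-18.1,9.9,1],[0,0,0,-13.7,-18.1,9.9,1],[0,0,0,-13.7,-18.1,9.9,1]]}}

```text
time_s: 26.62
eef_pos: [464.3, -315.5, 193.4]
ee_rot: [-0.002, 0.707, 0.707, 0.0]
force: [0.2, -1.2, 0.1]
grip_width: 0.999
```

```bash
python3 - <<'E'
from log import *
log(); go([down(438.3,-337.1,85,-.01)])
E
```

```text
now [ 464.3 -315.5  193.4] z [-0.003  0.003 -1.   ] y [ 1.     0.001 -0.003] q [-0.81  0.42  1.44 -0.    1.28 -0.81] F [ 0.2 -1.2  0.1] w 0.999 t 26.62
   [-0.003, -0.003, 0.011, -2.189, -2.569, 10.844] rows 2.7
  --
```

Request:
{"method": "move_arm", "body": {"series": [[0,0,0,-2.2,-2.6,2,1],[0,0,-0.01,-2.2,-2.6,6,1],[0,0,-0.01,-2.2,-2.6,10,1],[0,0,-0.01,-2.2,-2.6,10,1],[0,0,-0.01,-2.2,-2.6,10,1]]}}

```text
time_s: 27.03
eef_pos: [437.3, -336.3, 92.2]
ee_rot: [-0.004, 0.703, 0.711, 0.0]
force: [1.3, -0.2, 1.6]
grip_width: 0.999
```

```bash
python3 - <<'E'
from log import *
C=look(); log(); go([down(438.3,-337.1,26,-.01)])
cv2.imwrite("pics/side21.png",cv2.resize(C[0]["frame"][230:330,170:270,::-1],(600,600)))
E
```

```text
now [ 438.9 -337.7   95.4] z [-0.001  0.001 -1.   ] y [ 1.     0.011 -0.001] q [-0.87  0.52  1.58 -0.    1.05 -0.88] F [ 0.9 -0.   0.3] w 1.0 t 27.13
   [-0.001, -0.001, 0.021, 0.056, -0.053, 6.936] rows 1.7
  --
```

View pics/side21.png

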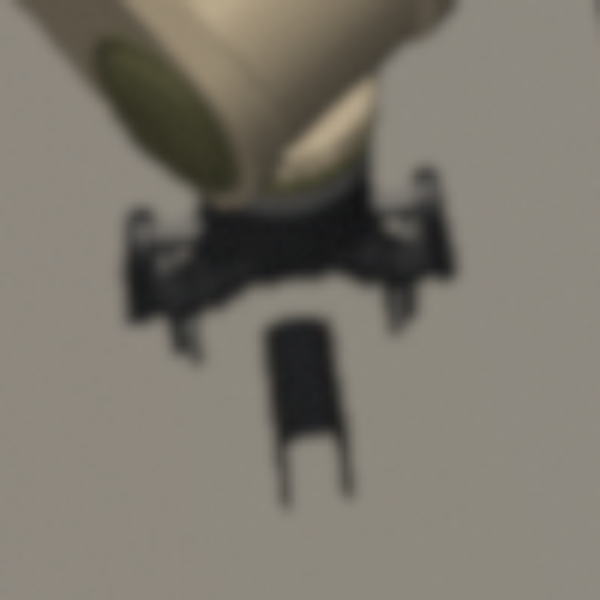

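Request:
{"method": "move_arm", "body": {"series": [[0,0,0.015,0.05,-0.05,3,1],[0,0,0.015,0.05,-0.05,6,1],[0,0,0.015,0.05,-0.05,6.8,1],[0,0,0.015,0.05,-0.05,6.8,1],[0,0,0.015,0.05,-0.05,6.8,1]]}}

```text
time_s: 27.55
eef_pos: [439.2, -337.8, 29.3]
ee_rot: [0.001, 0.708, 0.706, -0.0]
force: [-0.2, -0.2, 0.7]
grip_width: 1.003
```

Request:
{"method": "move_arm", "body": {"series": [[0,0,0,0,0,0,0.6],[0,0,0,0,0,0,0.2],[0,0,0,0,0,0,0.2],[0,0,0,0,0,0,0.2],[0,0,0,0,0,0,0.2]]}}

```text
time_s: 27.97
eef_pos: [439.6, -338.1, 30.0]
ee_rot: [0.001, 0.708, 0.706, -0.0]
force: [0.6, -0.1, 5.2]
grip_width: 0.394
```

Request:
{"method": "move_arm", "body": {"series": [[0,0,0,0,0,0,0.2],[0,0,0,0,0,0,0.2],[0,0,0,0,0,0,0.2]]}}

```text
time_s: 28.22
eef_pos: [439.5, -338.1, 30.1]
ee_rot: [0.001, 0.708, 0.706, -0.0]
force: [0.6, 1.0, 1.6]
grip_width: 0.396
```

Request:
{"method": "move_arm", "body": {"series": [[0,0,0,0,0,-2,0.2],[0,0,0,0,0,-6,0.2],[0,0,0,0,0,-12,0.2],[0,0,0,0,0,-18,0.2],[0,0,0,0,0,-24,0.2]]}}

```text
time_s: 28.63
eef_pos: [438.9, -337.3, 216.9]
ee_rot: [0.001, 0.708, 0.706, -0.0]
force: [-0.2, -0.1, -0.4]
grip_width: 0.397
```

```bash
python3 - <<'E'
from log import *
C=look(); log(); go([down(618.6,-335,267,0)])
cv2.imwrite("pics/side22.png",cv2.resize(C[0]["frame"][130:330,150:350,::-1],(600,600)))
E
```

```text
now [ 440.8 -339.5  221.7] z [ 0.009 -0.011 -1.   ] y [ 1.    -0.003  0.009] q [-0.87  0.38  1.43 -0.    1.32 -0.86] F [-0.2 -0.4 -1.1] w 0.394 t 28.73
   [0.009, 0.011, -0.003, 0.447, 17.818, -4.369] rows 4.4
  --
```

View pics/side22.png

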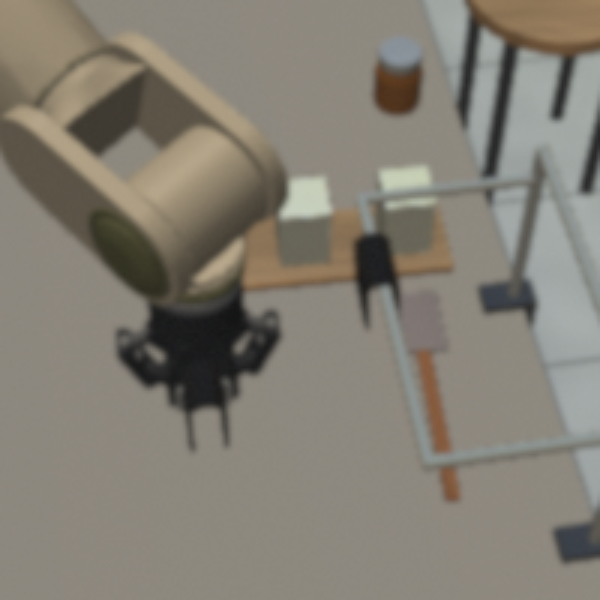

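Request:
{"method": "move_arm", "body": {"series": [[0,0,0,0,0,-4.1,0.2],[0.009,0.011,-0.003,0.2,4,-4.4,0.2],[0.009,0.011,-0.003,0.4,8,-4.4,0.2],[0.009,0.011,-0.003,0.4,12,-4.4,0.2],[0.009,0.011,-0.003,0.4,15.5,-4.4,0.2]]}}

```text
time_s: 29.15
eef_pos: [597.3, -334.8, 266.0]
ee_rot: [-0.0, 0.707, 0.707, 0.0]
force: [-0.1, -1.4, -1.6]
grip_width: 0.394
```

```bash
python3 - <<'E'
from log import *
log(); go([down(618.6,-335,267,0)])
E
```

```text
now [ 597.3 -334.8  266. ] z [-0.001  0.001 -1.   ] y [ 1.     0.    -0.001] q [-0.68  0.68  0.85  0.    1.62 -0.68] F [-0.1 -1.4 -1.6] w 0.394 t 29.15
   [-0.001, -0.001, 0.0, -0.026, 2.133, -0.104] rows 0.5
  --
```

Request:
{"method": "move_arm", "body": {"series": [[0,0,0,0,1.2,-0.1,0.2],[0,0,0,0,2.1,-0.1,0.2],[0,0,0,0,2.1,-0.1,0.2],[0,0,0,0,2.1,-0.1,0.2],[0,0,0,0,2.1,-0.1,0.2]]}}

```text
time_s: 29.57
eef_pos: [617.6, -334.9, 266.6]
ee_rot: [-0.001, 0.707, 0.707, -0.0]
force: [0.2, 0.3, -0.0]
grip_width: 0.396
```

```bash
python3 - <<'E'
from log import *
C=look(); log(); go([down(618.6,-335,182,0)])
f=C[0]["frame"][170:320,210:360,::-1]; cv2.imwrite("pics/side23.png",cv2.resize(f,None,fx=4,fy=4,interpolation=cv2.INTER_CUBIC))
p,R,s=pose(); print([proj(C[0],b)[[0,4]].round(1).tolist() for b in grp((p[0],-334,0,p[2]+4.9-35))[:2]])
E
```

```text
now [ 617.6 -335.   267.3] z [-0.     0.001 -1.   ] y [ 1. -0. -0.] q [-0.66  0.73  0.75  0.    1.66 -0.66] F [-0.3 -0.2  0.2] w 0.389 t 29.67
   [-0.0, -0.001, -0.0, -0.004, 0.104, 8.527] rows 2.0
  --
[[[282.3, 259.4], [283.8, 259.2]], [[293.8, 257.8], [295.3, 257.6]]]
```

View pics/side23.png

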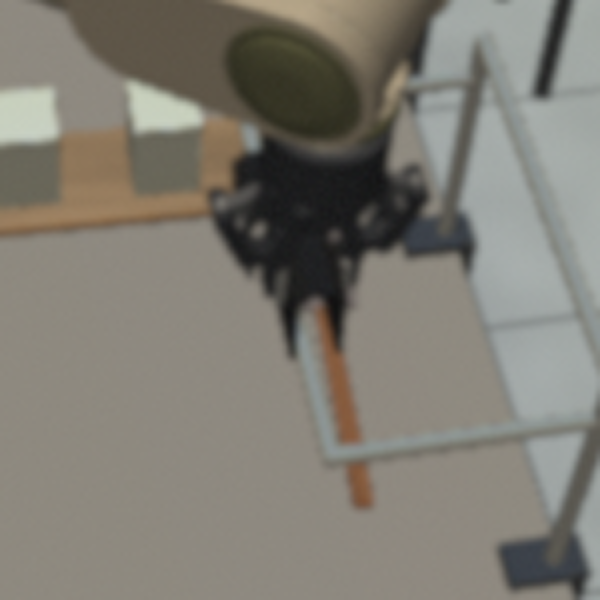

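Request:
{"method": "move_arm", "body": {"series": [[0,0,0,0,0.1,1,0.2],[0,0,0,0,0.1,3,0.2],[0,0,0,0,0.1,5,0.2],[0,0,0,0,0.1,7,0.2],[0,0,0,0,0.1,8,0.2]]}}

```text
time_s: 30.08
eef_pos: [617.4, -334.5, 184.0]
ee_rot: [-0.002, 0.707, 0.707, -0.0]
force: [-0.4, 0.4, -1.0]
grip_width: 0.396
```

```bash
python3 - <<'E'
from log import *
C=look(); log(); go([down(618.6,-335,172,0)])
f=C[0]["frame"][170:320,210:360,::-1]; cv2.imwrite("pics/side24.png",cv2.resize(f,None,fx=4,fy=4,interpolation=cv2.INTER_CUBIC))
E
```

```text
now [ 617.7 -334.6  185.1] z [-0.004  0.003 -1.   ] y [ 1.    -0.001 -0.004] q [-0.66  0.76  0.91  0.    1.47 -0.66] F [ 0.  -0.6 -0.7] w 0.395 t 30.18
   [-0.004, -0.003, -0.001, -0.041, 0.094, 1.314] rows 0.3
  --
```

View pics/side24.png

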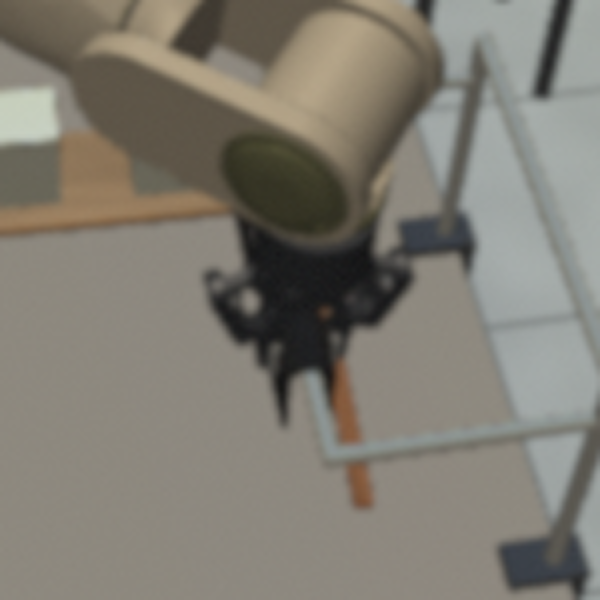

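Request:
{"method": "move_arm", "body": {"series": [[0,0,0,0,0.08,0.5,0.2],[0,0,0,0,0.08,0.9,0.2],[0,0,0,0,0.08,1.3,0.2],[0,0,0,0,0.08,1.3,0.2]]}}

```text
time_s: 30.52
eef_pos: [618.3, -334.5, 171.6]
ee_rot: [-0.003, 0.707, 0.707, -0.0]
force: [-0.4, 0.0, -1.3]
grip_width: 0.395
```

Request:
{"method": "move_arm", "body": {"series": [[0,0,0,0,0,0.1,0.2],[0,0,0,0,0,0.15,0.2],[0,0,0,0,0,0.15,0.2]]}}

```text
time_s: 30.77
eef_pos: [618.4, -334.5, 170.3]
ee_rot: [-0.002, 0.707, 0.707, -0.0]
force: [-0.4, -0.3, -0.3]
grip_width: 0.394
```

Request:
{"method": "move_arm", "body": {"series": [[0,0,0,0,0,0.08,0.2],[0,0,0,0,0,0.12,0.2],[0,0,0,0,0,0.12,0.2]]}}

```text
time_s: 31.02
eef_pos: [618.5, -334.7, 169.9]
ee_rot: [-0.002, 0.707, 0.707, -0.0]
force: [-1.9, 0.7, 4.8]
grip_width: 0.397
```

Contact. Releasing and rising.

Request:
{"method": "move_arm", "body": {"series": [[0,0,0,0,0,0,0.5],[0,0,0,0,0,0,0.6],[0,0,0,0,0,0,0.8],[0,0,0,0,0,0,0.9],[0,0,0,0,0,0,0.9]]}}

```text
time_s: 31.43
eef_pos: [618.5, -334.6, 169.7]
ee_rot: [-0.002, 0.707, 0.707, -0.0]
force: [-0.5, 1.0, 0.8]
grip_width: 0.898
```

Request:
{"method": "move_arm", "body": {"series": [[0,0,0,0,0,-2,0.9],[0,0,0,0,0,-5,0.9],[0,0,0,0,0,-8,0.9],[0,0,0,0,0,-11,1],[0,0,0,0,0,-11,1]]}}

```text
time_s: 31.85
eef_pos: [619.8, -335.6, 286.8]
ee_rot: [0.003, 0.707, 0.707, 0.0]
force: [0.8, 0.6, -0.1]
grip_width: 1.0
```

Request:
{"method": "move_arm", "body": {"series": [[0,0,0,0,-4,-1,1],[0,0,0,0,-8,-1,1],[0,0,0,0,-12,-1,1],[0,0,0,0,-16,-1,1],[0,0,0,0,-20,-1,1]]}}

```text
time_s: 32.27
eef_pos: [417.8, -334.8, 295.4]
ee_rot: [0.003, 0.707, 0.707, 0.0]
force: [0.0, -1.3, 0.2]
grip_width: 1.001
```

Request:
{"method": "move_arm", "body": {"series": [[0,0,0,0,-3,0,1],[0,0,0,0,-6,0,1],[0,0,0,0,-10,0,1],[0,0,0,0,-10,0,1],[0,0,0,0,-10,0,1]]}}

```text
time_s: 32.68
eef_pos: [316.7, -335.0, 295.3]
ee_rot: [0.004, 0.708, 0.706, 0.0]
force: [-0.1, 0.7, -0.5]
grip_width: 1.002
```

```bash
python3 - <<'E'
from log import *
C=look(); go([])
print(chk(C,462,-11.4,97),chk(C,577.5,-15.3,97),chk(C,693.5,-18.3,97))
for p in [(618.6,-200,0,140),(618.6,-334,0,140)]:
    for ks in((0,1),(0,),(1,)): print(ks,fitg(C,p,ks))
cv2.imwrite("pics/side25.png",cv2.resize(C[0]["frame"][:,:,::-1],(768,576),interpolation=cv2.INTER_CUBIC))
cv2.imwrite("pics/top25.png",cv2.resize(C[1]["frame"][:,:,::-1],(768,576),interpolation=cv2.INTER_CUBIC))
E
```

```text
now [ 318.2 -334.9  295. ] z [ 0.006 -0.005 -1.   ] y [ 1.    -0.     0.006] q [-1.07  0.13  1.57  0.    1.44 -1.07] F [ 0.4  0.2 -0.6] w 1.002 t 32.78
(array([ 4.6118e+02, -1.2070e+01, -3.0000e-02,  9.6430e+01]), np.float64(14.3)) (array([ 5.7755e+02, -1.6780e+01, -3.0000e-02,  9.6600e+01]), np.float64(14.7)) (array([ 6.9399e+02, -1.8100e+01, -1.0000e-02,  9.6800e+01]), np.float64(59.8))
(0, 1) (array([ 6.1921e+02, -1.9953e+02, -8.0000e-02,  1.4358e+02]), np.float64(167.0))
(0,) (array([ 6.1956e+02, -1.9568e+02, -9.0000e-02,  1.3911e+02]), np.float64(126.1))
(1,) (array([ 6.2153e+02, -2.0077e+02, -4.0000e-02,  1.4113e+02]), np.float64(34.1))
(0, 1) (array([ 6.2036e+02, -3.3323e+02, -3.0000e-02,  1.3993e+02]), np.float64(99.0))
(0,) (array([ 6.2060e+02, -3.3396e+02, -3.0000e-02,  1.4087e+02]), np.float64(55.7))
(1,) (array([ 6.1903e+02, -3.3294e+02,  1.0000e-02,  1.3948e+02]), np.float64(38.1))
```

View pics/side25.png

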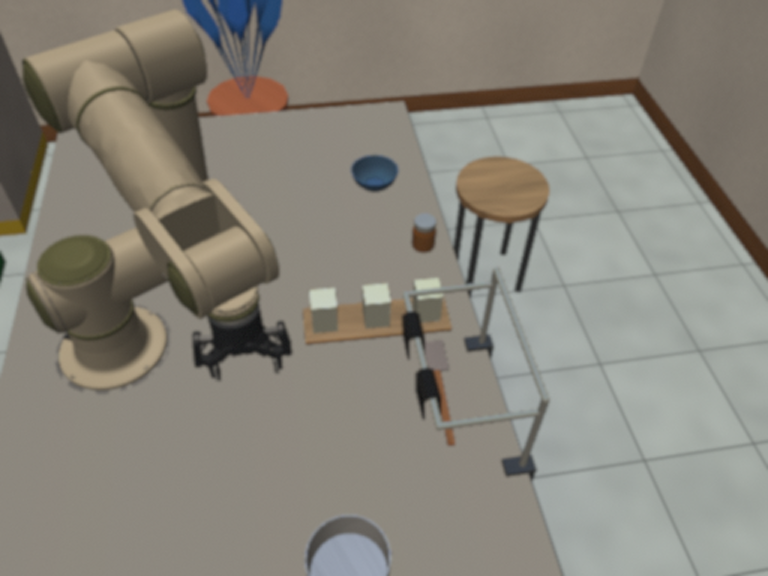

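View pics/top25.png

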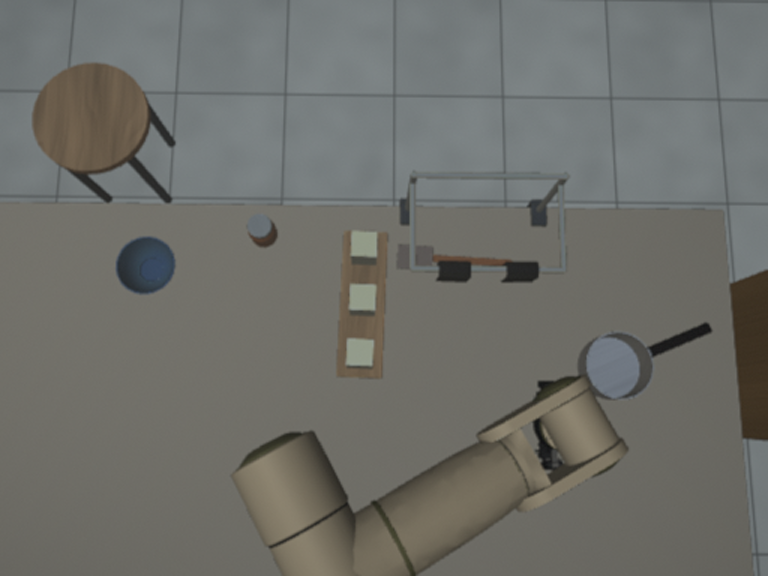

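```bash
python3 - <<'E'
from log import *
C=look()
f=C[0]["frame"][170:300,195:325,::-1]; cv2.imwrite("pics/side26.png",cv2.resize(f,None,fx=4.6,fy=4.6,interpolation=cv2.INTER_CUBIC))
E
```

```text
(no output)
```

View pics/side26.png

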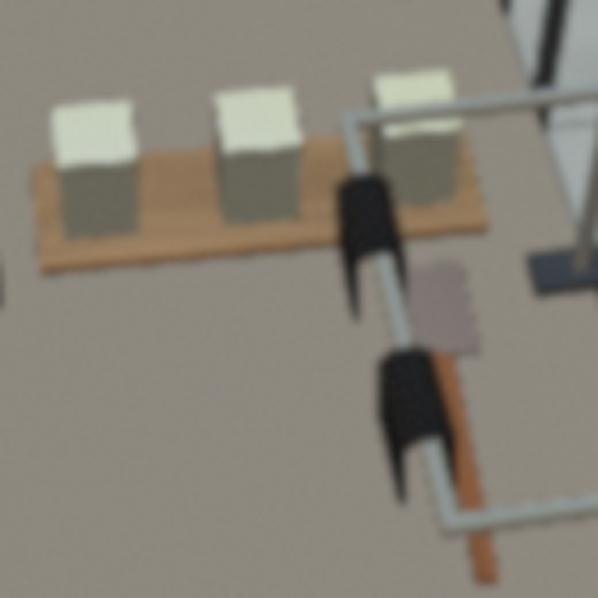

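The picture shows all three tumblers sitting inverted and level on the stand. Both grips sit astride the bar, upper ends at px (363,180) and (408,355), with a leg on each side. The bystanders haven't moved and the arm is clear, so I'm handing in.

```bash
python3 -c "
from rig import job
print(job.finish_job())"
```

```text
the job is handed in; nothing more can be done
None
```

All three tumblers are upside down on the stand, one to a peg, and both pot grips hang astride the rack's front bar. I did the tumblers first, then the grips, and handed in at about 33 s of the 210 s allowed. The hand-in gives no verdict.

- **Tumblers:** I placed them on the far peg, then the middle, then the near one. The last camera fit put their tops at 96.4–96.8 mm, against 97 mm for a rim resting on the board. All are within about 3 mm of the peg axes.
- **Grips:** One hangs near y = -200 mm and the other near y = -334 mm. The fits put their undersides at about 140–144 mm against 140 mm expected, with a leg visible on each side of the bar. For the first grip the fits were poorer, and the two cameras disagreed by about 5 mm along the bar. It still looked properly seated in the close-up.
- **Bystanders and arm:** The saucepan, bowl, jar and spatula look unmoved in the pictures; I did not measure them. The arm ended clear of everything with the gripper open. The highest contact force I read was about 10 N, while seating the last tumbler.
- **Knocked tumbler:** I saw no sign of a tumbler being knocked aside.

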